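Load the drilling jig and close its drill plate

TASK

Get the drilling jig ready for the drill press: swing its two turn-buttons out of the way and lay all the dark wooden blanks that are on the bench in the jig's bed, flat on its floor and below the rim. Then lower the drill plate gently and level over the two guide pins until it sits fully home on the rim, and turn both buttons back square across the plate to lock it. Do not knock over or push away the other things on the bench.

Things in the scene. Friction and masses are not known exactly. Their poses are not given: they have to be found in the camera images.
- jig: wooden drilling jig, fixed to the bench; origin at bench height under the middle of its bed, x along its length (through both pins), z up. Baseplate 270 x 184 x 15 mm. End blocks, 40 mm thick (x 95 to 135 mm either end), rise to the rim, 41 mm up, and carry a guide pin each. Posts at x = 45, y = 80 mm and x = -45, y = -80 mm carry the two turn-buttons
- bed_floor (a point): centre of the floor of the jig's open bed, 15 mm above the bench. The bed is 190 mm long (jig x) by 110 mm wide (jig y) inside and 26 mm deep, its rim 41 mm above the bench; its side walls are 8 mm thick
- pin_far (a point): tip of the steel guide pin at jig x = +110, y = 0 mm: 12 mm thick, stands 45 mm above the rim, the top 15 mm tapering to 5 mm; tip 86 mm above the bench
- pin_near (a point): tip of the like guide pin at jig x = -110, y = 0 mm
- button_left (a joint): angle of the turn-button on the jig's +y side, 0 to 1.65 rad: a dark wooden bar 80 x 16 x 10 mm that swings level on its pivot (jig x = 45, y = 80 mm), 56 mm above the bench, 3 mm above a seated plate. 0: points along jig +x, clear beside the bed. Grows clockwise from above; 1.57: along jig -y, across the bed or plate (locked). Starts across the bed. Stays where left; 1 N moves it
- peg_left (a point): top, on the axis, of the upright round peg on that turn-button: 14 mm thick, 36 mm tall above the bar, its top 102 mm above the bench, 56 mm from the pivot; pinch it or push it to swing the button
- button_right (a joint): the same turn-button on the jig's -y side, turned half round: pivot at jig x = -45, y = -80 mm; 0: points along jig -x, clear beside the bed; grows clockwise from above; 1.57: along jig +y, across the bed or plate (locked). Starts across the bed
- peg_right (a point): top, on the axis, of the like peg on the -y side's turn-button
- drill_plate: plywood drill plate 250 (x) x 120 (y) x 12 mm, 0.3 to 0.5 kg, flat on the bench at first. Origin at the centre of its underside, z up. In its middle a rib to grip: 14 mm thick in x, 60 mm long in y, its top 46 mm above the underside. Fits either way round; seated, its underside is 41 mm above the bench
- hole_a (a point): centre, at the underside, of the 15 mm hole at plate x = +110, y = 0 mm that takes a pin
- hole_b (a point): the same for the hole at plate x = -110, y = 0 mm
- blank1: dark wooden blank, a block 28 x 54 x 22 mm (own x, y, z), the same from both sides; origin at its centre; starts flat on the bench with its z axis up (centre 11 mm above the bench). May be absent. Weighs 20 to 45 g.
- blank2: dark wooden blank, a block 28 x 54 x 22 mm (own x, y, z), the same from both sides; origin at its centre; starts flat on the bench with its z axis up (centre 11 mm above the bench). May be absent. Weighs 20 to 45 g.
- blank3: dark wooden blank, a block 28 x 54 x 22 mm (own x, y, z), the same from both sides; origin at its centre; starts flat on the bench with its z axis up (centre 11 mm above the bench). May be absent. Weighs 20 to 45 g.
- blank4: dark wooden blank, a block 36 x 54 x 22 mm (own x, y, z), the same from both sides; origin at its centre; starts flat on the bench with its z axis up (centre 11 mm above the bench). May be absent. Weighs 20 to 45 g.
- blank5: dark wooden blank, a block 36 x 54 x 22 mm (own x, y, z), the same from both sides; origin at its centre; starts flat on the bench with its z axis up (centre 11 mm above the bench). May be absent. Weighs 20 to 45 g.
- pencil: red flat carpenter's pencil, 150 mm, lying; leave alone
- tape_measure: yellow tape measure, 65 x 36 x 60 mm; leave alone
- square: try square with a blue stock and steel blade, lying flat, 150 x 100 mm; leave alone
- glue: white glue bottle, 56 mm across, 150 mm tall; leave alone
- screwdriver: screwdriver lying on the bench; leave alone
- dowel_end: light wooden dowel end standing among the blanks, 20 mm across, 30 mm tall; leave alone
- screw_can: steel can 70 mm across, 60 mm tall; leave alone
Not all that is in view belongs to the job. Leave any orange look-alike of the blank5 alone.

How it is judged:
By the outcome, as a careful person would: the job done as asked, in the order asked, and still so for the second after the job is handed in, with the robot touching nothing.
Of blank1, blank2, blank3, blank4, blank5 only 3 to 5 are there at a start; the rules pass over those that are not, and their reading is None.
At some moment in a run one of blank1, blank2, blank3, blank4, blank5, drill_plate may be knocked a few centimetres aside while the robot is not near it.
Once in a run the grip may slacken for a moment while it holds something.
It also fails if it takes over 210 s, if anything falls off the work surface, if the arm or the gripper's body presses on something with over 40 N, if the wrist force passes 120 N, or if a joint passes its speed limit or range.

ROBOT

A 6-joint arm with a two-finger parallel gripper is mounted at the origin on the work surface. World frame = base frame: x ahead of the robot, y to its left, z up, the work surface at z = 0. Lengths are in m, angles in degrees, forces in N, time in s.
With the tool pointing down it reaches from about 0.275 to 0.875 m from the base axis. Payload 12.5 kg.
Tool frame: the origin (TCP) lies at the very end of the fingers, on their centre line; the grasp point (between the pads) lies 19 mm behind it; z points along the fingers, y is the direction in which the jaws open and shut (so a half turn about z gives the same grasp; the last joint's range is limited). The gripper opens to 85 mm and grips with 20 to 120 N. Pads are 22 mm wide; open, the fingers measure 114 mm over their backs; the gripper's body (76 mm by 85 mm) begins 54 mm behind the grasp point. The pads swing forward as they close: fully open they stand 13 mm farther back than shut.
Start: joints at [-80.248, 20.094, 94.641, -0, 65.266, -4.847], TCP at [0.139, -0.532, 0.231] pointing down, gripper open.
Joint ranges: [-157.81, 157.81], [-45, 120.19], [0.68, 151.7], [-89.99, 269.99], [4.06, 180], [-164.3, 164.3]. Speed limits (degrees/s): [127.2, 127.2, 159.86, 180, 180, 180].

INTERFACE

Orientations are given as [roll, pitch, yaw] about the fixed x, y, z axes, in that order (R = Rz(yaw) Ry(pitch) Rx(roll)).
In Python, from bench import env gives the robot as it stands.
- The arm moves only by the shell command python3 -m jog 'ROWS'. ROWS is JSON, a list of rows, each a list of 7 numbers: the opening, from -1 (shut) to 1 (fully open), then the shift along the tool's x, y, z in units of 40 mm (1.0 is 40 mm), then the turn, a rotation vector about the tool's x, y, z in units of 5 degrees (1.0 is 5 degrees). A call has 1 to 8 rows; each row shifts and turns the pose as measured when the row begins, along the tool's axes as they then stand; what a row does not reach is not made up. A row lasts 1/8 s, in which the tool goes at most 62.5 mm and 10.7 degrees, less where a joint would pass 70% of its speed; a pose out of reach is approached as far as the arm can. A call is refused whole if a number of a shift passes 1 or a number of a turn 1, either way. A call with a gripper value outside its range is refused whole. The fingers move at their own pace and stop on an object; the grip force is fixed at half the most. Time passes only in rows, so rows that do not move let the fingers close. It gives the time, the measured TCP pose, the force and the opening at its end, in the units of the state.
- env.observe(): the state, without advancing time (a new reading comes with each control period).
- env.capture(name): name is "side" or "top"; returns the picture (420x560x3 uint8, red, green, blue); there is no depth.
- env.camera_params(name): a dict with "fx", "fy", "cx", "cy" (pixels), "D" ([k1, k2, p1, p2, k3] as OpenCV has them; the pictures are not rectified), "eye" and "orientation" of the camera in the world. Camera axes: x right, y down, z forward; pixel columns grow to the right and rows downward; lengths in m; the calibration is good to about 2 mm. A picture is of the moment at which its call begins. camera_params takes no time and is no camera call.
- env.sign_off(): hands the job in, once; it reports no verdict.
The state is a dict: "t": time; "joint_positions": joint angles; "joint_velocities": joint speeds; "joint_torque": joint torques, N m; "tool_pos": TCP position; "tool_rot": TCP orientation; "wrist_force": force on the tool from outside, world axes, zero at the start; "ft_torque": the same for the moment, N m; "finger_gap": opening from 0.0 (shut) to 1.0 (fully open).
Only numpy, scipy, OpenCV 4.12 (cv2) and the standard library are available. Lean on these libraries where they do the work, as an engineer would, in place of code of your own. Each camera call takes 0.05 s, during which the arm holds its last target. There are 200 camera calls.

## Working session

There is one attempt and no reset: what is moved stays moved. The work goes in short steps, Python scripts to look and compute and a shell command to move; the robot and the scene stay as the last step left them, time stands still between calls to the robot, and variables do not carry over. Pictures are saved under pics/ and viewed, about 12 in all and at most 16, crops included, and the job is handed in when it is done.

```bash
ls; mkdir -p pics; python3 - <<'E'
from bench import env
import cv2
for n in("top","side"):
    im=env.capture(n); cv2.imwrite(f"pics/{n}0.png",cv2.cvtColor(im,cv2.COLOR_RGB2BGR)); print(n,env.camera_params(n))
print(env.observe())
E
```

```text
pics
top {'fx': 413.96935450862463, 'fy': 413.96935450862463, 'cx': 282.8370104375387, 'cy': 211.14487284117092, 'D': array([0.0408271, 0.       , 0.       , 0.       , 0.       ]), 'eye': array([ 0.2864904 , -0.05130733,  1.08870104]), 'orientation': array([-168.77486187,   -1.46403091,  -90.16659164])}
side {'fx': 499.10043349826606, 'fy': 499.10043349826606, 'cx': 279.6049489950115, 'cy': 216.11076918843798, 'D': array([0.01570477, 0.        , 0.        , 0.        , 0.        ]), 'eye': array([ 0.14654628, -0.94125815,  0.98202776]), 'orientation': array([-132.29573277,   -0.84641506,  -20.5748889 ])}
{'t': 0.1, 'joint_positions': array([-8.02493288e+01,  2.01211982e+01,  9.46711605e+01,  9.76257435e-04,
        6.52667300e+01, -4.84773667e+00]), 'joint_velocities': array([ 0.09011004, -0.17862944, -0.11867776,  0.06566978,  0.06214573,
        0.05341278]), 'joint_torque': array([ 1.39747313e-03, -5.06837332e+01, -2.91875732e+01, -1.13533295e-04,
        2.62635564e-03,  1.72004712e-05]), 'tool_pos': array([ 0.13859883, -0.53195552,  0.23082684]), 'tool_rot': array([-1.79941198e+02, -5.87658239e-03,  1.45979960e+01]), 'wrist_force': array([-1.41611324, -0.54566354, -0.59120011]), 'ft_torque': array([ 0.03799526, -0.004173  ,  0.02480157]), 'finger_gap': 0.9983674530947828}
```

View pics/top0.png

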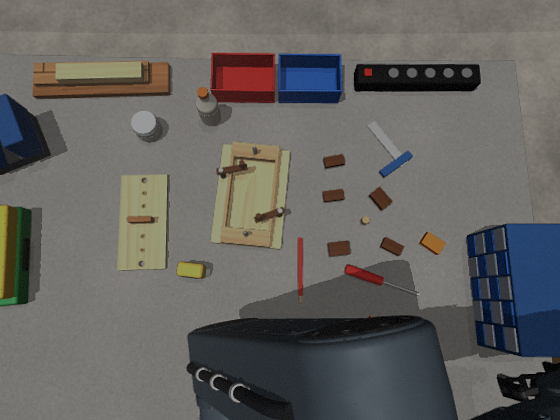

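View pics/side0.png

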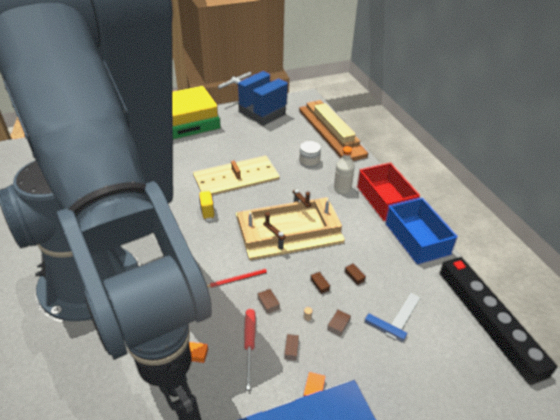

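Top view: the dark blanks are at (334,160), (333,196), (380,198), (392,246) and (339,248). The orange look-alike at (432,243) stays put. The jig is at (253,195) and the plate at (143,221). I'll measure next.

```bash
cat > h.py <<'E'
from bench import env
import cv2, numpy as np
from scipy.spatial.transform import Rotation as R
P={n:env.camera_params(n) for n in("top","side")}
def KD(n):
    p=P[n]; return np.array([[p['fx'],0,p['cx']],[0,p['fy'],p['cy']],[0,0,1.]]),p['D'],R.from_euler('xyz',p['orientation'],degrees=True).as_matrix(),p['eye']
def w(n,uv,z):
    K,D,M,e=KD(n); q=cv2.undistortPoints(np.float64(uv).reshape(-1,1,2),K,D)[:,0]
    d=np.c_[q,np.ones(len(q))]@M.T; return e+d*((z-e[2])/d[:,2])[:,None]
def px(n,X):
    K,D,M,e=KD(n); c=(np.float64(X).reshape(-1,3)-e)@M
    return cv2.projectPoints(c,np.zeros(3),np.zeros(3),K,D)[0][:,0]
def snap(n,f,x0,y0,x1,y1,s):
    im=cv2.cvtColor(env.capture(n),cv2.COLOR_RGB2BGR)
    cv2.imwrite(f"pics/{f}.png",cv2.resize(im[y0:y1,x0:x1],None,fx=s,fy=s,interpolation=cv2.INTER_CUBIC)); return im
def fit(n,im,uv,lx,ly,h=.022,r=22,show=False):
    """pose of a dark box on the bench: fit its projected silhouette to the dark mask; tries size given"""
    from scipy.optimize import minimize
    u,v=map(int,uv); S=6
    hsv=cv2.cvtColor(cv2.resize(im[v-r:v+r,u-r:u+r],None,fx=S,fy=S,interpolation=cv2.INTER_CUBIC),cv2.COLOR_BGR2HSV)
    m=((hsv[...,1]>75)&((hsv[...,0]<18)|(hsv[...,0]>170))&(hsv[...,2]<140)).astype(np.uint8)
    k,l,st,_=cv2.connectedComponentsWithStats(m); m=(l==1+st[1:,4].argmax()).astype(np.uint8)
    def sil(p):
        c,s=np.cos(p[2]),np.sin(p[2]); A=np.array([[a*lx/2,b*ly/2] for a in(-1,1) for b in(-1,1)])@np.array([[c,s],[-s,c]])+p[:2]
        X=np.vstack([np.c_[A,np.full(4,z)] for z in(0,h)])
        q=(px(n,X)-[u-r,v-r]+.5)*S-.5
        o=np.zeros_like(m); cv2.fillConvexPoly(o,cv2.convexHull(np.float32(q*16)).astype(np.int32),1,shift=4); return o
    ys,xs=np.nonzero(m); c0=w(n,[[(xs.mean()+.5)/S-.5+u-r,(ys.mean()+.5)/S-.5+v-r]],h/2)[0,:2]
    best=None
    for a in np.radians(np.arange(0,180,30)):
        o=minimize(lambda p:(sil(p*[.01,.01,.2])!=m).mean(),np.r_[c0,a]/[.01,.01,.2],method='Nelder-Mead',options=dict(initial_simplex=np.r_[c0,a]/[.01,.01,.2]+np.array([[0,0,0],[.5,0,0],[0,.5,0],[0,0,1]])))
        if best is None or o.fun<best.fun: best=o
    p=best.x*[.01,.01,.2]; return p[:2].round(4),round(np.degrees(p[2])%180,1),round(best.fun/m.mean(),3)
E
python3 - <<'E'
from h import *
im=snap("top","c1",205,135,450,275,3.25)
for uv in[(334,160),(333,196),(380,198),(392,246),(339,248)]:
    for lx in(.028,.036): print(uv,lx,*fit("top",im,uv,lx,.054))
E
```

```text
(334, 160) 0.028 [ 0.641  -0.2186] 16.1 0.24
(334, 160) 0.036 [ 0.6413 -0.2177] 26.4 0.516
(333, 196) 0.028 [ 0.5446 -0.2142] 11.4 0.211
(333, 196) 0.036 [ 0.5449 -0.2145] 22.7 0.493
(380, 198) 0.028 [ 0.537  -0.3412] 129.2 0.108
(380, 198) 0.036 [ 0.5363 -0.3407] 130.6 0.143
(392, 246) 0.028 [ 0.4071 -0.3653] 155.3 0.19
(392, 246) 0.036 [ 0.408  -0.3646] 166.1 0.472
(339, 248) 0.028 [ 0.4021 -0.2247] 0.3 0.168
(339, 248) 0.036 [ 0.4019 -0.2249] 9.4 0.137
```

View pics/c1.png

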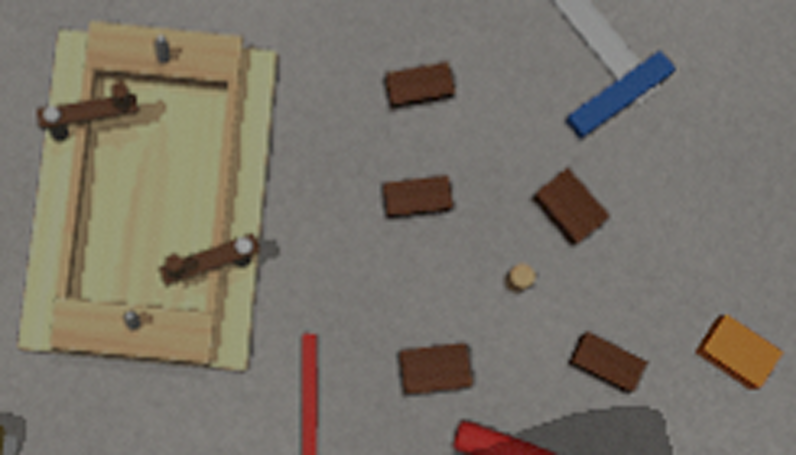

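```bash
python3 - <<'E'
from h import *
im=cv2.cvtColor(env.capture("top"),cv2.COLOR_RGB2BGR)
print(im[197,320:348].tolist()); print(im[185:208,333].tolist())
hsv=cv2.cvtColor(im[180:212,316:350],cv2.COLOR_BGR2HSV);print(hsv[...,1][::2,::2])
E
```

```text
[[114, 117, 120], [118, 121, 125], [88, 92, 95], [34, 38, 44], [34, 47, 75], [37, 52, 84], [41, 55, 86], [39, 55, 83], [42, 55, 86], [38, 52, 83], [37, 53, 82], [34, 48, 80], [39, 53, 84], [42, 57, 83], [31, 48, 78], [37, 52, 83], [40, 52, 82], [37, 50, 80], [35, 52, 81], [35, 48, 81], [35, 49, 81], [32, 48, 78], [35, 49, 80], [31, 48, 82], [59, 63, 77], [104, 108, 108], [117, 121, 123], [115, 117, 120]]
[[113, 118, 120], [116, 118, 121], [114, 116, 118], [115, 117, 120], [104, 108, 114], [45, 59, 85], [29, 47, 77], [32, 47, 77], [34, 48, 76], [34, 49, 77], [38, 51, 80], [37, 52, 81], [42, 57, 83], [31, 49, 78], [30, 43, 70], [14, 23, 31], [69, 72, 75], [114, 118, 119], [111, 113, 115], [116, 120, 121], [115, 119, 122], [112, 115, 117], [108, 113, 115]]
[[ 15   8  13  13  15   8  11  11  13  11  13  13  13  13  10  10  13]
 [ 11   9  11  11  13  11  11  13  10  11  15  13  11   8  12  10  11]
 [ 11  13   9  13  11  13  11  11  13  13  13  13  10  11   9   8  13]
 [ 13  10  13   9  13  15  13  11  13  11  11  11  13  11  11  11  13]
 [ 11   8  13  11   9   9  10  13   9  10   7  14  20  18  10  11  11]
 [ 10  13  13   7  22  25  30  73 113 137 158 152 141 153  11  15  13]
 [ 13  11  13  13 143 152 129 137 151 134 142 136 139 148   7  13  13]
 [ 11  11  13  17 143 124 136 126 150 139 139 146 142 152  12  13  13]
 [ 13  13  13  14 158 137 142 141 138 141 132 153 142 145  26  11  11]
 [ 12  15  13  15 157 140 139 142 137 145 151 137 149 167  44   8  10]
 [ 13  11  15  11 142 149 136 147 153 102  48  49  26  13  16  13  15]
 [ 13  11  11  11  23  20  21  22   9  11   9  11  14   9  13  11  11]
 [ 12  11  11  11  11  11  15  15  11  15   9  11  13  13  11  11   6]
 [ 11  13  15  13  11  11  15  15  11  11  15  11  13  12  11  13  11]
 [ 13  13   9  11  13   8  11  11  11  11  13  11  15  11  13  13  13]
 [ 15  15  13  17  13  14  13  13  10  13  15   9  12  15  11  13  13]]
```

```bash
python3 - <<'E'
s=open('h.py').read()
a=s.index("    hsv=cv2.cvtColor(cv2.resize"); b=s.index("    k,l,st,_")
s=s[:a]+"    g=cv2.resize(im[v-r:v+r,u-r:u+r],None,fx=S,fy=S,interpolation=cv2.INTER_LINEAR)[...,1]\n    m=(g<84).astype(np.uint8)\n"+s[b:]
open('h.py','w').write(s)
E
python3 - <<'E'
from h import *
im=cv2.cvtColor(env.capture("top"),cv2.COLOR_RGB2BGR)
for uv in[(334,160),(333,196),(380,198),(392,246),(339,248)]:
    for lx in(.028,.036): print(uv,lx,*fit("top",im,uv,lx,.054,r=17))
def c(U,V): return (205+(U+.5)/3.25-.5,135+(V+.5)/3.25-.5)
for nm,UV,z in [("pinfar tip",(161,40),.086),("pinnear tip",(130,318),.086),("pegL pivot?",(51,116),.07),("bar L end",(122,96),.061),("base corners",(62,30),.015),("b",(277,50),.015),("c",(247,370),.015),("d",(20,349),.015),
 ("pegAtop",(51,114),.102),("pegBtop",(244,245),.102),("A base end",(122,92),.102),("B",(173,267),.102)]:
    print(nm,w("top",[c(*UV)],z)[0,:2].round(4))
E
```

```text
(334, 160) 0.028 [ 0.6395 -0.2182] 12.0 0.048
(334, 160) 0.036 [ 0.6393 -0.2183] 15.4 0.287
(333, 196) 0.028 [ 0.5436 -0.2138] 6.8 0.039
(333, 196) 0.036 [ 0.5441 -0.2136] 10.7 0.281
(380, 198) 0.028 [ 0.5345 -0.3387] 128.0 0.159
(380, 198) 0.036 [ 0.5356 -0.3398] 128.6 0.04
(392, 246) 0.028 [ 0.4072 -0.3634] 152.7 0.037
(392, 246) 0.036 [ 0.4084 -0.3639] 153.5 0.286
(339, 248) 0.028 [ 0.4025 -0.2247] 2.9 0.208
(339, 248) 0.036 [ 0.4015 -0.2246] 6.5 0.037
pinfar tip [ 0.6516 -0.0052]
pinnear tip [0.4322 0.0158]
pegL pivot? [0.5942 0.0809]
bar L end [0.6138 0.0264]
base corners [0.6856 0.0808]
b [ 0.6693 -0.0991]
c [ 0.4006 -0.0734]
d [0.4176 0.1076]
pegAtop [0.5861 0.0768]
pegBtop [ 0.485  -0.0695]
A base end [0.6039 0.0234]
B [ 0.4682 -0.0166]
```

```bash
python3 - <<'E'
from h import *
a=cv2.cvtColor(env.capture("side"),cv2.COLOR_RGB2BGR)[180:260,232:348]
b=cv2.cvtColor(env.capture("top"),cv2.COLOR_RGB2BGR)[165:280,112:182]
A=cv2.resize(a,None,fx=4,fy=4,interpolation=cv2.INTER_CUBIC);B=cv2.resize(b,None,fx=4,fy=4,interpolation=cv2.INTER_CUBIC)
o=np.zeros((460,464+280,3),np.uint8);o[:320,:464]=A;o[:,464:]=B
cv2.imwrite("pics/c2.png",o)
E
```

```text
(no output)
```

View pics/c2.png

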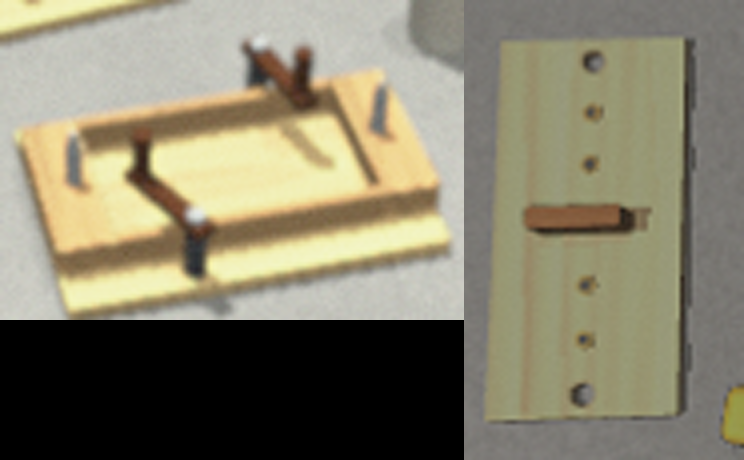

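```bash
python3 - <<'E'
from h import *
s=lambda U,V:(232+(U+.5)/4-.5,180+(V+.5)/4-.5)
t=lambda U,V:(112+(U-464+.5)/4-.5,165+(V+.5)/4-.5)
for n,p,z in[("pinfar",(380,87),.086),("pinnear",(73,134),.086),("pegL",(303,50),.102),("pegR",(142,134),.102),("scrL",(260,43),.07),("scrR",(195,214),.07)]: print(n,w("side",[s(*p)],z)[0,:2].round(4))
for n,p,z in[("holefar",(594,62),.012),("holenear",(582,394),.012),("rib l",(526,218),.046),("rib r",(619,215),.046),("c",(503,38),.012),("c",(688,38),.012),("c",(680,414),.012),("c",(487,420),.012)]: print(n,w("top",[t(*p)],z)[0,:2].round(4))
E
```

```text
pinfar [ 0.6487 -0.0108]
pinnear [0.4342 0.0142]
pegL [0.6058 0.0264]
pegR [ 0.4718 -0.0181]
scrL [0.5964 0.0793]
scrR [ 0.4901 -0.07  ]
holefar [0.5834 0.2889]
holenear [0.3641 0.2828]
rib l [0.4721 0.314 ]
rib r [0.4741 0.2565]
c [0.5995 0.3492]
c [0.6003 0.2281]
c [0.3512 0.2204]
c [0.348  0.3409]
```

```bash
cat > plan.py <<'E'
import sys,numpy as np
from bench import env
from scipy.spatial.transform import Rotation as R
T=np.array([float(a) for a in sys.argv[1:4]]);yaw=float(sys.argv[4])
o=env.observe();p=o['tool_pos'];r=R.from_euler('xyz',o['tool_rot'],degrees=True)
G=R.from_euler('xyz',[180,0,yaw],degrees=True)
v=(r.inv()*G).as_rotvec(degrees=True)/5
sh=T-p;n=int(max(np.ceil(np.linalg.norm(sh)/.05),np.ceil(abs(v).max()),1)) if len(sys.argv)<6 else int(sys.argv[5])
print('t%.1f'%o['t'],'pos',p.round(4),'rot',o['tool_rot'].round(1),'F',o['wrist_force'].round(1),'gap',round(o['finger_gap'],3),'j6',o['joint_positions'][5].round())
out=[]
for i in range(n):
    s=r.inv().apply(sh/n)/.04; out.append((s.round(2).tolist(),(v/n).round(2).tolist())); r=r*R.from_rotvec(v/n*5,degrees=True)
for i,(s,t) in enumerate(out):
    if i==0 or out[i]!=out[i-1]: print(i+1,'/',n,s,t)
E
python3 plan.py .605 .025 .2 -5.6
```

```text
t0.3 pos [ 0.1386 -0.5322  0.2312] rot [-180.    -0.    14.6] F [-0.7  0.2  1. ] gap 1.001 j6 -5.0
1 / 15 [0.99, -0.7, 0.05] [-0.0, 0.0, 0.27]
2 / 15 [0.97, -0.73, 0.05] [-0.0, 0.0, 0.27]
3 / 15 [0.95, -0.75, 0.05] [-0.0, 0.0, 0.27]
4 / 15 [0.93, -0.77, 0.05] [-0.0, 0.0, 0.27]
5 / 15 [0.92, -0.79, 0.05] [-0.0, 0.0, 0.27]
6 / 15 [0.9, -0.81, 0.05] [-0.0, 0.0, 0.27]
7 / 15 [0.88, -0.83, 0.05] [-0.0, 0.0, 0.27]
8 / 15 [0.86, -0.85, 0.05] [-0.0, 0.0, 0.27]
9 / 15 [0.84, -0.87, 0.05] [-0.0, 0.0, 0.27]
10 / 15 [0.82, -0.89, 0.05] [-0.0, 0.0, 0.27]
11 / 15 [0.8, -0.91, 0.05] [-0.0, 0.0, 0.27]
12 / 15 [0.77, -0.93, 0.05] [-0.0, 0.0, 0.27]
13 / 15 [0.75, -0.95, 0.05] [-0.0, 0.0, 0.27]
14 / 15 [0.73, -0.97, 0.05] [-0.0, 0.0, 0.27]
15 / 15 [0.71, -0.98, 0.05] [-0.0, 0.0, 0.27]
```

```bash
python3 -m jog '[[0,0.99,-0.7,0,0,0,0.27],[0,0.97,-0.73,0,0,0,0.27],[0,0.95,-0.75,0,0,0,0.27],[0,0.93,-0.77,0,0,0,0.27],[0,0.92,-0.79,0,0,0,0.27],[0,0.9,-0.81,0,0,0,0.27],[0,0.88,-0.83,0,0,0,0.27],[0,0.86,-0.85,0,0,0,0.27]]'; python3 -m jog '[[0,0.84,-0.87,0,0,0,0.27],[0,0.82,-0.89,0,0,0,0.27],[0,0.8,-0.91,0,0,0,0.27],[0,0.77,-0.93,0,0,0,0.27],[0,0.75,-0.95,0,0,0,0.27],[0,0.73,-0.97,0,0,0,0.27]]'; python3 plan.py .605 .025 .15 -5.6
```

```text
t: 1.35
tool_pos: [0.3946, -0.2294, 0.2315]
tool_rot: [179.9, -0.1, 3.1]
wrist_force: [0.4, -1.2, 0.0]
finger_gap: 0.5
t: 2.1
tool_pos: [0.5902, -0.001, 0.2321]
tool_rot: [179.9, -0.2, -5.2]
wrist_force: [0.8, -0.5, -0.3]
finger_gap: 0.502
t2.1 pos [ 0.5902 -0.001   0.2321] rot [179.9  -0.2  -5.2] F [ 0.8 -0.5 -0.3] gap 0.502 j6 91.0
1 / 2 [0.15, -0.34, 1.03] [0.01, -0.02, 0.04]
```

```bash
python3 -m jog '[[0,0.3,-0.68,1,0,0,0.05],[0,0,0,1,0,0,0],[0,0,0,0.9,0,0,0],[0,0,0,0,0,0,0]]'; python3 plan.py .605 .025 .078 -5.6; python3 - <<'E'
from h import *
snap("top","c3",205,135,305,255,5)
E
```

```text
t: 2.6
tool_pos: [0.6075, 0.029, 0.1129]
tool_rot: [179.9, -0.3, -5.2]
wrist_force: [0.3, -0.3, 0.4]
finger_gap: 0.499
t2.6 pos [0.6075 0.029  0.1129] rot [179.9  -0.3  -5.2] F [ 0.3 -0.3  0.4] gap 0.499 j6 94.0
1 / 1 [-0.06, 0.1, 0.87] [0.02, -0.06, 0.07]
```

View pics/c3.png

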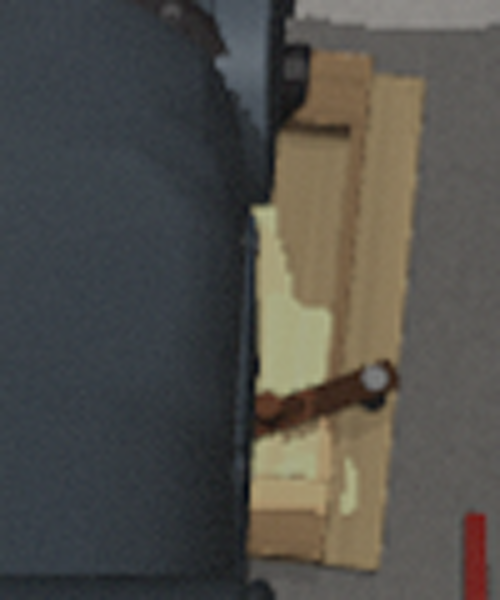

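The arm blocks the top view here, so I'll go by the triangulated peg position: descend and pinch.

```bash
python3 -m jog '[[0,-0.06,0.1,0.45,0,0,0.07],[0,0,0,0.4,0,0,0],[0,0,0,0,0,0,0]]'; python3 -m jog '[[-1,0,0,0,0,0,0],[-1,0,0,0,0,0,0],[-1,0,0,0,0,0,0],[-1,0,0,0,0,0,0]]'; python3 plan.py .605 .025 .078 -5.6; python3 - <<'E'
from h import *
snap("side","c4",232,140,348,260,5)
E
```

```text
t: 3.02
tool_pos: [0.6076, 0.0243, 0.0819]
tool_rot: [179.9, -0.8, -5.7]
wrist_force: [0.6, -0.1, -0.8]
finger_gap: 0.502
t: 3.52
tool_pos: [0.6072, 0.0268, 0.0829]
tool_rot: [-179.9, -0.7, -5.7]
wrist_force: [0.6, -1.1, -4.6]
finger_gap: 0.134
t3.5 pos [0.6072 0.0268 0.0829] rot [-179.9   -0.7   -5.7] F [ 0.6 -1.1 -4.6] gap 0.134 j6 94.0
1 / 1 [-0.05, 0.05, 0.12] [-0.02, -0.14, -0.01]
```

View pics/c4.png

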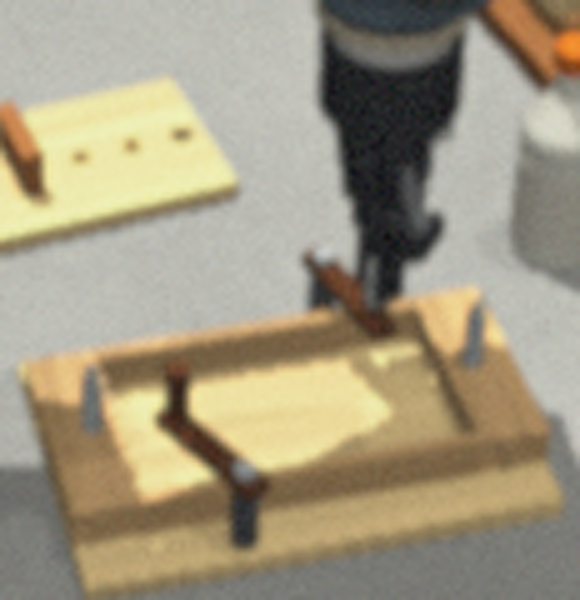

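```bash
python3 -m jog '[[-1,0.27,-0.12,0,0,0,0],[-1,0.24,-0.17,0,0,0,0],[-1,0.2,-0.22,0,0,0,0],[-1,0.15,-0.25,0,0,0,0],[-1,0.09,-0.28,0,0,0,0],[-1,0.03,-0.28,0,0,0,0],[-1,0,0,0,0,0,0]]'; python3 plan.py .6508 .0748 .08 -5.6
```

```text
t: 4.45
tool_pos: [0.6605, 0.0671, 0.083]
tool_rot: [179.5, -1.6, -5.8]
wrist_force: [-5.0, 1.6, -2.5]
finger_gap: 0.131
t4.5 pos [0.6605 0.0671 0.083 ] rot [179.5  -1.6  -5.8] F [-5.   1.6 -2.5] gap 0.131 j6 98.0
1 / 1 [-0.26, -0.17, 0.07] [0.1, -0.33, -0.03]
```

```bash
python3 -m jog '[[-1,-0.2,0,0,0,-0.2,0],[-1,-0.03,-0.16,0,0,0,0],[-1,0,0,0,0,0,0],[0,0,0,0,0,0,0],[0,0,0,0,0,0,0],[0,0,0,0,0,0,0],[0,0,0,-1,0,0,0],[0,0,0,-1,0,0,0]]'; python3 plan.py .4708 -.018 .15 -5.6
```

```text
t: 5.45
tool_pos: [0.6579, 0.0717, 0.1631]
tool_rot: [179.5, -1.8, -5.9]
wrist_force: [0.3, 0.3, 0.8]
finger_gap: 0.5
t5.5 pos [0.6579 0.0717 0.1631] rot [179.5  -1.8  -5.9] F [0.3 0.3 0.8] gap 0.5 j6 99.0
1 / 5 [-0.89, 0.54, 0.04] [0.02, -0.07, -0.01]
2 / 5 [-0.89, 0.54, 0.05] [0.02, -0.07, -0.01]
4 / 5 [-0.89, 0.54, 0.06] [0.02, -0.07, -0.01]
```

```bash
python3 -m jog '[[0,-0.9,0.54,0,0.02,-0.07,0],[0,-0.9,0.54,0,0.02,-0.07,0],[0,-0.9,0.54,0,0.02,-0.07,0],[0,-0.9,0.54,0,0.02,-0.07,0],[0,-0.7,0.45,0,0,-0.07,0],[0,0,0,0,0,0,0]]'; python3 plan.py .4708 -.018 .08 -5.6 3; python3 - <<'E'
from h import *
snap("side","c5",232,140,348,260,5)
E
```

```text
t: 6.2
tool_pos: [0.4719, -0.0163, 0.1646]
tool_rot: [179.9, -0.5, -5.9]
wrist_force: [0.7, -0.4, 0.3]
finger_gap: 0.498
t6.2 pos [ 0.4719 -0.0163  0.1646] rot [179.9  -0.5  -5.9] F [ 0.7 -0.4  0.3] gap 0.498 j6 88.0
1 / 3 [-0.01, 0.01, 0.7] [0.0, -0.03, -0.02]
```

View pics/c5.png

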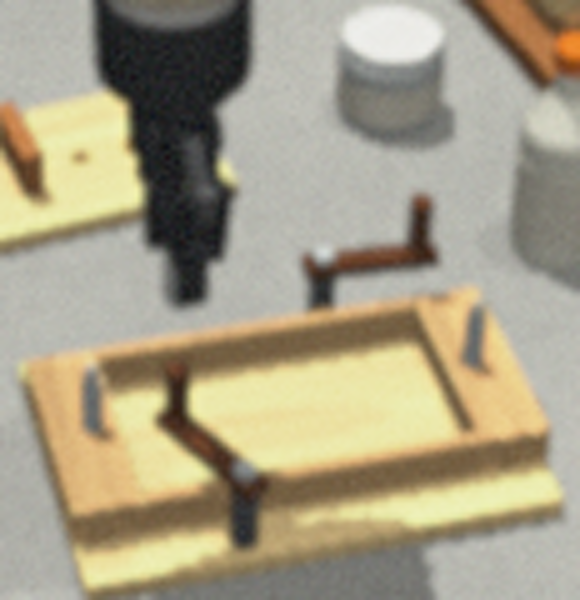

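```bash
python3 -m jog '[[0,-0.02,0.03,0.7,0,0,0],[0,0,0,0.7,0,0,0],[0,0,0,0.68,0,0,0],[0,0,0,0,0,0,0],[-1,0,0,0,0,0,0],[-1,0,0,0,0,0,0],[-1,0,0,0,0,0,0],[-1,0,0,0,0,0,0]]'; python3 -m jog '[[-1,-0.22,0.13,0,0,0,0],[-1,-0.19,0.17,0,0,0,0],[-1,-0.14,0.21,0,0,0,0],[-1,-0.1,0.23,0,0,0,0],[-1,-0.05,0.25,0,0,0,0],[-1,-0.02,0.26,0,0,0,0],[-1,0,0,0,0,0,0]]'; python3 plan.py .4338 -.0648 .08 -5.6 3
```

```text
t: 7.25
tool_pos: [0.4794, -0.0163, 0.0825]
tool_rot: [179.9, -1.0, -5.7]
wrist_force: [2.2, -1.9, -11.2]
finger_gap: 0.142
t: 8.12
tool_pos: [0.4355, -0.0584, 0.0825]
tool_rot: [-179.6, 0.1, -5.7]
wrist_force: [1.6, -7.9, -9.1]
finger_gap: 0.137
t8.1 pos [ 0.4355 -0.0584  0.0825] rot [-1.796e+02  1.000e-01 -5.700e+00] F [ 1.6 -7.9 -9.1] gap 0.137 j6 81.0
1 / 3 [-0.01, 0.05, 0.02] [-0.03, 0.01, -0.01]
```

```bash
python3 -m jog '[[-1,-0.05,0.2,0,0,0,0],[-1,0,0,0,0,0,0],[0,0,0,0,0,0,0],[0,0,0,0,0,0,0],[0,0,0,0,0,0,0],[0,0,0,-1,0,0,0],[0,0,0,-1,0,0,0],[0.5,0,0,0,0,0,0]]'; python3 plan.py .4015 -.2246 .1 6.5; python3 - <<'E'
from h import *
im=snap("side","c6",232,140,348,260,5)
s=lambda U,V:(232+(U+.5)/5-.5,140+(V+.5)/5-.5)
print(w("side",[s(423,198)],.102))
E
```

```text
t: 9.12
tool_pos: [0.4342, -0.065, 0.1664]
tool_rot: [-179.2, -0.3, -6.0]
wrist_force: [0.6, 0.0, -0.1]
finger_gap: 0.695
t9.1 pos [ 0.4342 -0.065   0.1664] rot [-179.2   -0.3   -6. ] F [ 0.6  0.  -0.1] gap 0.695 j6 80.0
1 / 4 [-0.1, 1.02, 0.4] [-0.04, -0.02, -0.62]
2 / 4 [-0.16, 1.01, 0.4] [-0.04, -0.02, -0.62]
3 / 4 [-0.21, 1.0, 0.41] [-0.04, -0.02, -0.62]
4 / 4 [-0.26, 0.99, 0.41] [-0.04, -0.02, -0.62]
[[0.65223499 0.07139383 0.102     ]]
```

View pics/c6.png

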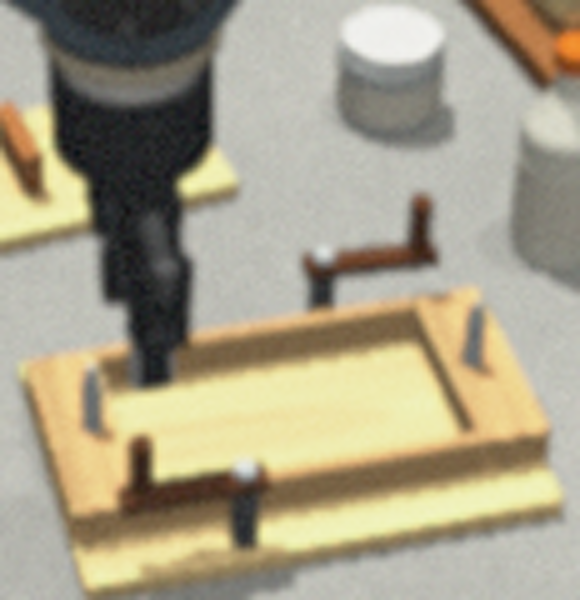

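```bash
cat > blanks.py <<'E'
from h import *
im=cv2.cvtColor(env.capture("top"),cv2.COLOR_RGB2BGR)
for c,lx in[((.6395,-.2182),.028),((.5436,-.2138),.028),((.5356,-.3398),.036),((.4072,-.3634),.028),((.4015,-.2246),.036)]:
    uv=px("top",[*c,.011])[0].round()
    try: print(c,lx,*fit("top",im,uv,lx,.054,r=17))
    except Exception as e: print(c,'none')
E
python3 -m jog '[[0.6,-0.1,1,0.4,0,0,-0.62],[0.6,-0.16,1,0.4,0,0,-0.62],[0.6,-0.21,1,0.4,0,0,-0.62],[0.6,-0.26,0.99,0.3,0,0,-0.62],[0.6,0,0,0,0,0,0]]'; python3 plan.py .4015 -.2246 .004 6.5;python3 blanks.py
```

```text
t: 9.8
tool_pos: [0.3981, -0.2266, 0.0963]
tool_rot: [-179.0, -0.1, 6.9]
wrist_force: [-0.2, 0.3, 0.1]
finger_gap: 0.8
t9.8 pos [ 0.3981 -0.2266  0.0963] rot [-1.79e+02 -1.00e-01  6.90e+00] F [-0.2  0.3  0.1] gap 0.8 j6 46.0
1 / 2 [0.04, 0.0, 1.15] [-0.1, -0.01, 0.04]
2 / 2 [0.04, -0.01, 1.15] [-0.1, -0.01, 0.04]
(0.6395, -0.2182) 0.028 [ 0.6397 -0.2185] 12.6 0.089
(0.5436, -0.2138) 0.028 [ 0.5434 -0.214 ] 7.7 0.072
(0.5356, -0.3398) 0.036 [ 0.5201 -0.3273] 159.9 0.446
(0.4072, -0.3634) 0.028 [ 0.3916 -0.3508] 149.6 0.66
(0.4015, -0.2246) 0.036 [ 0.3921 -0.2442] 90.0 0.651
```

```bash
python3 -m jog '[[0.6,0.08,-0.01,0.9,-0.2,0,0.08],[0.6,0,0,0.8,0,0,0],[0.6,0,0,0.55,0,0,0],[0.6,0,0,0,0,0,0]]'; python3 plan.py .4015 -.2246 .003 6.5
```

```text
t: 10.35
tool_pos: [0.4018, -0.2203, 0.0039]
tool_rot: [180.0, -0.0, 6.5]
wrist_force: [-0.4, -0.1, 0.2]
finger_gap: 0.797
t10.3 pos [ 0.4018 -0.2203  0.0039] rot [180.   -0.    6.5] F [-0.4 -0.1  0.2] gap 0.797 j6 49.0
1 / 1 [-0.02, 0.11, 0.02] [0.0, -0.01, 0.0]
```

```bash
python3 -m jog '[[0.6,-0.02,0.11,0.02,0,0,0],[-1,0,0,0,0,0,0],[-1,0,0,0,0,0,0],[-1,0,0,0,0,0,0],[-1,0,0,0,0,0,0],[-1,0,0,-1,0,0,0],[-1,0,0,-1,0,0,0],[-1,0,0,-1,0,0,0]]'; python3 plan.py .5052 .0076 .14 -5.6
```

```text
t: 11.35
tool_pos: [0.4011, -0.224, 0.1273]
tool_rot: [-180.0, 0.0, 6.5]
wrist_force: [0.0, -0.9, 0.8]
finger_gap: 0.612
t11.3 pos [ 0.4011 -0.224   0.1273] rot [-180.     0.     6.5] F [ 0.  -0.9  0.8] gap 0.612 j6 48.0
1 / 6 [0.54, -0.91, -0.05] [-0.0, 0.0, 0.4]
2 / 6 [0.51, -0.93, -0.05] [-0.0, 0.0, 0.4]
3 / 6 [0.48, -0.95, -0.05] [-0.0, 0.0, 0.4]
4 / 6 [0.44, -0.96, -0.05] [-0.0, 0.0, 0.4]
5 / 6 [0.41, -0.98, -0.05] [-0.0, 0.0, 0.4]
6 / 6 [0.37, -0.99, -0.05] [-0.0, 0.0, 0.4]
```

Gripped (gap 0.61 ≈ 54 mm). I'll carry it over.

```bash
python3 -m jog '[[-1,0.54,-0.91,-0.1,0,0,0.4],[-1,0.51,-0.93,-0.1,0,0,0.4],[-1,0.48,-0.95,-0.1,0,0,0.4],[-1,0.44,-0.96,0,0,0,0.4],[-1,0.41,-0.98,0,0,0,0.4],[-1,0.37,-0.95,0,0,0,0.4],[-1,0,0,0,0,0,0]]'; python3 plan.py .5052 .0076 .06 -5.6 2
```

```text
t: 12.22
tool_pos: [0.5103, 0.0123, 0.1437]
tool_rot: [179.9, -0.4, -6.0]
wrist_force: [0.5, -0.6, -0.9]
finger_gap: 0.616
t12.2 pos [0.5103 0.0123 0.1437] rot [179.9  -0.4  -6. ] F [ 0.5 -0.6 -0.9] gap 0.616 j6 92.0
1 / 2 [-0.07, 0.06, 1.05] [0.01, -0.04, -0.04]
2 / 2 [-0.06, 0.06, 1.05] [0.01, -0.04, -0.04]
```

```bash
python3 -m jog '[[-1,-0.13,0.12,1,0,-0.07,-0.08],[-1,0,0,1,0,0,0],[-1,0,0,0,0,0,0]]'; python3 plan.py .5052 .0076 .0195 -5.6 2
```

```text
t: 12.6
tool_pos: [0.5047, 0.0068, 0.0626]
tool_rot: [179.9, -0.1, -5.5]
wrist_force: [0.1, 1.6, 0.0]
finger_gap: 0.613
t12.6 pos [0.5047 0.0068 0.0626] rot [ 1.799e+02 -1.000e-01 -5.500e+00] F [0.1 1.6 0. ] gap 0.613 j6 91.0
1 / 2 [0.0, -0.01, 0.54] [0.01, -0.01, 0.01]
2 / 2 [0.01, -0.01, 0.54] [0.01, -0.01, 0.01]
```

```bash
python3 -m jog '[[-1,0.01,-0.02,0.5,0,0,0],[-1,0,0,0.4,0,0,0],[-1,0,0,0.15,0,0,0],[-1,0,0,0,0,0,0]]'; python3 plan.py .5052 .0076 .019 -5.6 2
```

```text
t: 13.1
tool_pos: [0.5074, 0.006, 0.0236]
tool_rot: [179.9, -0.4, -5.6]
wrist_force: [-1.0, 0.1, 0.1]
finger_gap: 0.614
t13.1 pos [0.5074 0.006  0.0236] rot [179.9  -0.4  -5.6] F [-1.   0.1  0.1] gap 0.614 j6 91.0
1 / 2 [-0.03, -0.02, 0.06] [0.01, -0.04, 0.0]
```

```bash
python3 -m jog '[[-1,-0.05,-0.03,0.08,0,-0.05,0],[-1,0,0,0.04,0,0,0],[0.5,0,0,0,0,0,0],[0.5,0,0,0,0,0,0],[0.5,0,0,0,0,0,0],[0.5,0,0,-1,0,0,0],[0.5,0,0,-1,0,0,0],[0.6,0,0,-1,0,0,0]]'; python3 plan.py .4072 -.3634 .13 -27.3; python3 - <<'E'
from h import *
snap("top","c7",160,110,460,310,2.66)
E
```

```text
t: 14.1
tool_pos: [0.5041, 0.0079, 0.1408]
tool_rot: [179.9, 0.1, -5.6]
wrist_force: [0.1, 0.2, -0.3]
finger_gap: 0.799
t14.1 pos [0.5041 0.0079 0.1408] rot [ 1.799e+02  1.000e-01 -5.600e+00] F [ 0.1  0.2 -0.3] gap 0.799 j6 91.0
1 / 8 [-0.19, 1.18, 0.04] [0.0, 0.0, 0.54]
2 / 8 [-0.13, 1.19, 0.04] [0.0, 0.0, 0.54]
3 / 8 [-0.08, 1.2, 0.04] [0.0, 0.0, 0.54]
4 / 8 [-0.02, 1.2, 0.04] [0.0, 0.0, 0.54]
5 / 8 [0.04, 1.2, 0.04] [0.0, 0.0, 0.54]
6 / 8 [0.09, 1.2, 0.03] [0.0, 0.0, 0.54]
7 / 8 [0.15, 1.19, 0.03] [0.0, 0.0, 0.54]
8 / 8 [0.21, 1.18, 0.03] [0.0, 0.0, 0.54]
```

View pics/c7.png

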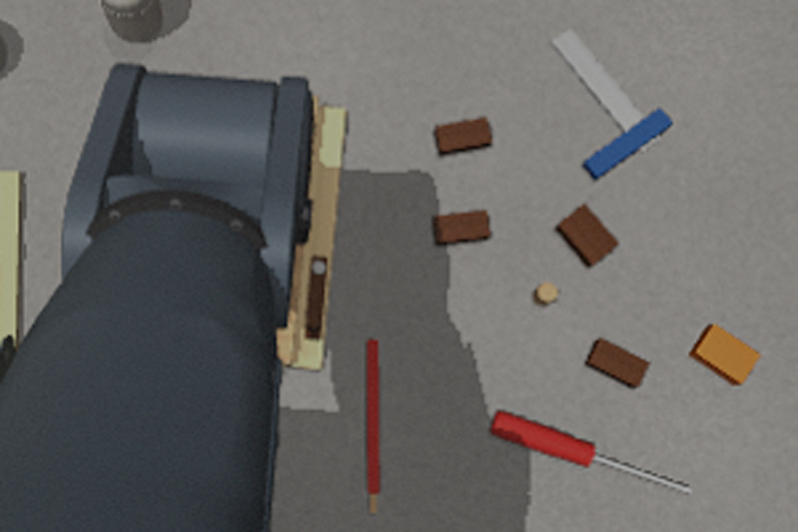

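```bash
python3 -m jog '[[0.6,-0.15,0.95,0,0,0,0.45],[0.6,-0.12,0.95,0,0,0,0.45],[0.6,-0.07,0.95,0,0,0,0.45],[0.6,-0.03,0.95,0,0,0,0.45],[0.6,0,0.95,0,0,0,0.45],[0.6,0.05,0.95,0,0,0,0.45],[0.6,0.09,0.95,0,0,0,0.45],[0.6,0.12,0.95,0,0,0,0.45]]'; python3 plan.py .4072 -.3634 .08 -27.3;python3 blanks.py
```

```text
t: 15.15
tool_pos: [0.4293, -0.2954, 0.1472]
tool_rot: [-180.0, -0.6, -23.9]
wrist_force: [1.1, -0.7, -0.2]
finger_gap: 0.801
t15.2 pos [ 0.4293 -0.2954  0.1472] rot [-180.    -0.6  -23.9] F [ 1.1 -0.7 -0.2] gap 0.801 j6 74.0
1 / 2 [0.08, 0.89, 0.84] [-0.01, -0.06, 0.34]
2 / 2 [0.11, 0.89, 0.84] [-0.01, -0.06, 0.34]
(0.6395, -0.2182) 0.028 [ 0.6396 -0.2184] 13.2 0.103
(0.5436, -0.2138) 0.028 [ 0.5433 -0.2141] 8.5 0.086
(0.5356, -0.3398) 0.036 [ 0.5382 -0.363 ] 87.2 0.547
(0.4072, -0.3634) 0.028 [ 0.4008 -0.3834] 86.6 0.748
(0.4015, -0.2246) 0.036 [ 0.3833 -0.238 ] 168.9 0.368
```

```bash
python3 -m jog '[[0.6,0.08,0.87,0.84,0,-0.06,0.34],[0.6,0.11,0.87,0.84,0,-0.06,0.34],[0.6,0,0,0,0,0,0]]'; python3 plan.py .4072 -.3634 .003 -27.3 2
```

```text
t: 15.58
tool_pos: [0.406, -0.3689, 0.0785]
tool_rot: [180.0, -0.2, -27.7]
wrist_force: [-0.7, -0.3, -0.3]
finger_gap: 0.801
t15.6 pos [ 0.406  -0.3689  0.0785] rot [180.   -0.2 -27.7] F [-0.7 -0.3 -0.3] gap 0.801 j6 71.0
1 / 2 [-0.02, -0.07, 0.94] [0.0, -0.02, -0.04]
```

```bash
python3 -m jog '[[0.6,-0.04,-0.14,0.8,0,0,-0.08],[0.6,0,0,0.65,0,0,0],[0.6,0,0,0.38,0,0,0],[0.6,0,0,0,0,0,0]]'; python3 plan.py .4072 -.3634 .003 -27.3 1
```

```text
t: 16.08
tool_pos: [0.4093, -0.3627, 0.0055]
tool_rot: [179.9, -0.4, -27.2]
wrist_force: [-0.5, 0.4, -0.0]
finger_gap: 0.798
t16.1 pos [ 0.4093 -0.3627  0.0055] rot [179.9  -0.4 -27.2] F [-0.5  0.4 -0. ] gap 0.798 j6 71.0
1 / 1 [-0.04, 0.04, 0.06] [0.02, -0.08, 0.02]
```

```bash
python3 -m jog '[[0.6,-0.04,0.04,0.06,0,-0.08,0],[-1,0,0,0,0,0,0],[-1,0,0,0,0,0,0],[-1,0,0,0,0,0,0],[-1,0,0,0,0,0,0],[-1,0,0,-1,0,0,0],[-1,0,0,-1,0,0,0],[-1,0,0,-1,0,0,0]]'; python3 plan.py .4684 .0112 .142 -5.6 10
```

```text
t: 17.08
tool_pos: [0.4068, -0.3628, 0.1265]
tool_rot: [180.0, 0.1, -27.2]
wrist_force: [0.1, -0.1, 0.2]
finger_gap: 0.615
t17.1 pos [ 0.4068 -0.3628  0.1265] rot [ 1.80e+02  1.00e-01 -2.72e+01] F [ 0.1 -0.1  0.2] gap 0.615 j6 71.0
1 / 10 [-0.29, -0.9, -0.04] [0.0, 0.0, -0.43]
2 / 10 [-0.26, -0.91, -0.04] [0.0, 0.0, -0.43]
3 / 10 [-0.22, -0.92, -0.04] [0.0, 0.0, -0.43]
4 / 10 [-0.19, -0.93, -0.04] [0.0, 0.0, -0.43]
5 / 10 [-0.15, -0.94, -0.04] [0.0, 0.0, -0.43]
6 / 10 [-0.12, -0.94, -0.04] [0.0, 0.0, -0.43]
7 / 10 [-0.08, -0.94, -0.04] [0.0, 0.0, -0.43]
8 / 10 [-0.05, -0.95, -0.04] [0.0, 0.0, -0.43]
9 / 10 [-0.01, -0.95, -0.04] [0.0, 0.0, -0.43]
10 / 10 [0.03, -0.95, -0.04] [0.0, 0.0, -0.43]
```

```bash
python3 -m jog '[[-1,-0.29,-0.9,-0.1,0,0,-0.43],[-1,-0.26,-0.91,-0.1,0,0,-0.43],[-1,-0.22,-0.92,-0.1,0,0,-0.43],[-1,-0.19,-0.93,0,0,0,-0.43],[-1,-0.15,-0.94,0,0,0,-0.43],[-1,-0.12,-0.94,0,0,0,-0.43],[-1,-0.08,-0.94,0,0,0,-0.43],[-1,-0.05,-0.95,0,0,0,-0.43]]';python3 -m jog '[[-1,-0.01,-0.95,0,0,0,-0.43],[-1,0.03,-0.85,0,0,0,-0.43],[-1,0,0,0,0,0,0]]'; python3 plan.py .4684 .0112 .062 -5.6 2
```

```text
t: 18.08
tool_pos: [0.457, -0.0575, 0.142]
tool_rot: [179.8, -0.3, -9.7]
wrist_force: [0.2, 0.3, -0.5]
finger_gap: 0.614
t: 18.45
tool_pos: [0.4688, 0.0179, 0.1419]
tool_rot: [179.8, -0.3, -5.1]
wrist_force: [-0.5, -0.4, -0.7]
finger_gap: 0.614
t18.4 pos [0.4688 0.0179 0.1419] rot [179.8  -0.3  -5.1] F [-0.5 -0.4 -0.7] gap 0.614 j6 92.0
1 / 2 [-0.0, 0.08, 1.0] [0.02, -0.03, 0.05]
```

```bash
python3 -m jog '[[-1,0,0.16,1,0,-0.05,0.1],[-1,0,0,1,0,0,0],[-1,-0.03,0,0.5,0,0,0],[-1,0,0,0.2,0,0,0],[-1,0,0,0,0,0,0]]'; python3 plan.py .4684 .0112 .0195 -5.6 1
```

```text
t: 19.08
tool_pos: [0.4681, 0.0086, 0.032]
tool_rot: [179.7, -0.2, -5.7]
wrist_force: [0.0, 0.7, 1.1]
finger_gap: 0.619
t19.1 pos [0.4681 0.0086 0.032 ] rot [179.7  -0.2  -5.7] F [0.  0.7 1.1] gap 0.619 j6 92.0
1 / 1 [-0.0, -0.07, 0.31] [0.05, -0.04, -0.02]
```

```bash
python3 -m jog '[[-1,0,-0.07,0.2,0.05,-0.03,0],[-1,0,0,0.11,0,0,0],[-1,0,0,0,0,0,0],[0.5,0,0,0,0,0,0],[0.5,0,0,0,0,0,0],[0.5,0,0,0,0,0,0]]'; python3 plan.py .4684 .0112 .0195 -5.6 1; python3 -m jog '[[0.5,0,0,-1,0,0,0],[0.5,0,0,-1,0,0,0],[0.6,0,0,-1,0,0,0]]'; python3 plan.py .5356 -.3398 .13 -51.4 10
```

```text
t: 19.82
tool_pos: [0.4699, 0.0113, 0.0209]
tool_rot: [-180.0, -0.3, -5.7]
wrist_force: [0.4, -0.2, -0.0]
finger_gap: 0.752
t19.8 pos [0.4699 0.0113 0.0209] rot [-180.    -0.3   -5.7] F [ 0.4 -0.2 -0. ] gap 0.752 j6 91.0
1 / 1 [-0.04, 0.01, 0.04] [-0.0, -0.05, -0.03]
t: 20.2
tool_pos: [0.4678, 0.0114, 0.1419]
tool_rot: [180.0, 0.1, -5.7]
wrist_force: [0.2, 0.6, 0.4]
finger_gap: 0.795
t20.2 pos [0.4678 0.0114 0.1419] rot [ 1.8e+02  1.0e-01 -5.7e+00] F [0.2 0.6 0.4] gap 0.795 j6 91.0
1 / 10 [0.26, 0.86, 0.03] [0.0, 0.0, 0.91]
2 / 10 [0.32, 0.83, 0.03] [0.0, 0.0, 0.91]
3 / 10 [0.39, 0.81, 0.03] [0.0, 0.0, 0.91]
4 / 10 [0.45, 0.77, 0.03] [0.0, 0.0, 0.91]
5 / 10 [0.51, 0.73, 0.03] [0.0, 0.0, 0.91]
6 / 10 [0.57, 0.69, 0.03] [0.0, 0.0, 0.91]
7 / 10 [0.62, 0.64, 0.03] [0.0, 0.0, 0.91]
8 / 10 [0.67, 0.59, 0.03] [0.0, 0.0, 0.91]
9 / 10 [0.72, 0.54, 0.03] [0.0, 0.0, 0.91]
10 / 10 [0.76, 0.48, 0.03] [0.0, 0.0, 0.91]
```

```bash
python3 -m jog '[[0.6,0.26,0.86,0,0,0,0.91],[0.6,0.32,0.83,0,0,0,0.91],[0.6,0.39,0.81,0,0,0,0.91],[0.6,0.45,0.77,0,0,0,0.91],[0.6,0.51,0.73,0,0,0,0.91],[0.6,0.57,0.69,0,0,0,0.91],[0.6,0.62,0.64,0,0,0,0.91],[0.6,0.67,0.59,0,0,0,0.91]]';python3 -m jog '[[0.6,0.7,0.5,0.5,0,0,0.91],[0.6,0.7,0.4,0.5,0,0,0.91],[0.6,0,0,0,0,0,0]]'; python3 plan.py .5356 -.3398 .06 -51.4 1;  python3 blanks.py; python3 - <<'E'
from h import *
snap("side","c8",250,200,430,380,3.3)
E
```

```text
t: 21.2
tool_pos: [0.5229, -0.2768, 0.1467]
tool_rot: [-179.8, -0.3, -43.1]
wrist_force: [0.4, 0.4, 0.2]
finger_gap: 0.801
t: 21.58
tool_pos: [0.5371, -0.3463, 0.1058]
tool_rot: [-179.7, -0.3, -52.7]
wrist_force: [-0.4, -0.1, -0.3]
finger_gap: 0.805
t21.6 pos [ 0.5371 -0.3463  0.1058] rot [-179.7   -0.3  -52.7] F [-0.4 -0.1 -0.3] gap 0.805 j6 105.0
1 / 1 [-0.16, -0.06, 1.14] [-0.05, -0.06, -0.25]
(0.6395, -0.2182) 0.028 [ 0.6397 -0.2178] 13.5 0.124
(0.5436, -0.2138) 0.028 [ 0.5434 -0.2141] 8.7 0.104
(0.5356, -0.3398) 0.036 [ 0.5293 -0.3582] 96.3 0.67
(0.4072, -0.3634) 0.028 [ 0.4008 -0.3834] 86.6 0.748
(0.4015, -0.2246) 0.036 [ 0.41   -0.2447] 87.9 0.689
```

View pics/c8.png

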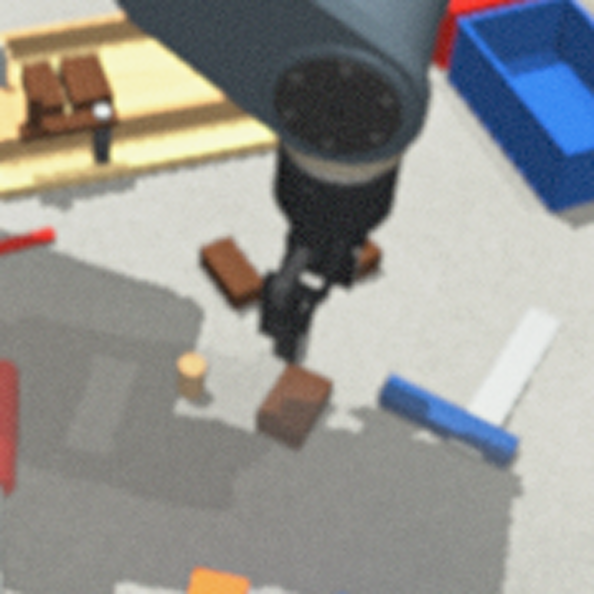

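Two blanks are in the bed, and blank3 hasn't moved (side pixel (339,322)). Descending onto it.

```bash
python3 -m jog '[[0.6,-0.16,-0.06,0.9,0,-0.05,-0.25],[0.6,0,0,0.9,0,0,0],[0.6,-0.02,0,0.65,0,0,0],[0.6,0,0,0,0,0,0]]'; python3 plan.py .5356 -.3398 .003 -51.4 1
```

```text
t: 22.18
tool_pos: [0.5376, -0.3343, 0.0114]
tool_rot: [-179.6, -0.4, -50.8]
wrist_force: [-0.6, -0.4, -0.5]
finger_gap: 0.807
t22.2 pos [ 0.5376 -0.3343  0.0114] rot [-179.6   -0.4  -50.8] F [-0.6 -0.4 -0.5] gap 0.807 j6 104.0
1 / 1 [0.07, 0.13, 0.21] [-0.08, -0.08, 0.12]
```

Next place is +37 → (.5788, .0004).

```bash
python3 -m jog '[[0.6,0.07,0.13,0.21,-0.08,-0.08,0.12],[-1,0,0,0,0,0,0],[-1,0,0,0,0,0,0],[-1,0,0,0,0,0,0],[-1,0,0,0,0,0,0],[-1,0,0,-1,0,0,0],[-1,0,0,-1,0,0,0],[-1,0,0,-1,0,0,0]]'; python3 plan.py .5788 .0004 .142 -5.6 10
```

```text
t: 23.18
tool_pos: [0.5352, -0.3393, 0.1272]
tool_rot: [180.0, 0.1, -51.3]
wrist_force: [0.3, -0.6, -0.2]
finger_gap: 0.613
t23.2 pos [ 0.5352 -0.3393  0.1272] rot [ 1.80e+02  1.00e-01 -5.13e+01] F [ 0.3 -0.6 -0.2] gap 0.613 j6 105.0
1 / 10 [-0.6, -0.62, -0.04] [0.0, 0.0, -0.91]
2 / 10 [-0.54, -0.66, -0.04] [0.0, 0.0, -0.91]
3 / 10 [-0.49, -0.7, -0.04] [0.0, 0.0, -0.91]
4 / 10 [-0.43, -0.74, -0.04] [0.0, 0.0, -0.91]
5 / 10 [-0.37, -0.77, -0.04] [0.0, 0.0, -0.91]
6 / 10 [-0.31, -0.8, -0.04] [0.0, 0.0, -0.91]
7 / 10 [-0.24, -0.82, -0.04] [0.0, 0.0, -0.91]
8 / 10 [-0.18, -0.84, -0.04] [0.0, 0.0, -0.91]
9 / 10 [-0.11, -0.85, -0.04] [0.0, 0.0, -0.91]
10 / 10 [-0.04, -0.86, -0.04] [0.0, 0.0, -0.91]
```

```bash
python3 -m jog '[[-1,-0.6,-0.62,-0.1,0,0,-0.91],[-1,-0.54,-0.66,-0.1,0,0,-0.91],[-1,-0.49,-0.7,-0.1,0,0,-0.91],[-1,-0.43,-0.74,-0.05,0,0,-0.91],[-1,-0.37,-0.77,0,0,0,-0.91],[-1,-0.31,-0.8,0,0,0,-0.91],[-1,-0.24,-0.82,0,0,0,-0.91],[-1,-0.18,-0.84,0,0,0,-0.91]]';python3 -m jog '[[-1,-0.11,-0.85,0,0,0,-0.91],[-1,-0.04,-0.72,0,0,0,-0.8],[-1,0,0,0,0,0,0]]'; python3 plan.py .5788 .0004 .062 -5.6 2
```

```text
t: 24.18
tool_pos: [0.5706, -0.062, 0.1459]
tool_rot: [179.9, -0.4, -14.0]
wrist_force: [0.3, -0.1, -0.5]
finger_gap: 0.617
t: 24.55
tool_pos: [0.5777, 0.0048, 0.146]
tool_rot: [179.8, -0.4, -5.0]
wrist_force: [-0.6, -0.3, -0.8]
finger_gap: 0.617
t24.6 pos [0.5777 0.0048 0.146 ] rot [179.8  -0.4  -5. ] F [-0.6 -0.3 -0.8] gap 0.617 j6 91.0
1 / 2 [0.01, 0.05, 1.05] [0.02, -0.04, 0.06]
2 / 2 [0.02, 0.05, 1.05] [0.02, -0.04, 0.06]
```

```bash
python3 -m jog '[[-1,0.02,0.08,1,0,-0.05,0.12],[-1,0,0,1,0,0,0],[-1,-0.03,0,0.6,0,0,0],[-1,0,0,0.2,0,0,0],[-1,0,0,0,0,0,0]]'; python3 plan.py .5788 .0004 .0195 -5.6 1
```

```text
t: 25.18
tool_pos: [0.5785, -0.002, 0.0325]
tool_rot: [179.8, -0.3, -5.9]
wrist_force: [0.8, 0.8, 0.1]
finger_gap: 0.616
t25.2 pos [ 0.5785 -0.002   0.0325] rot [179.8  -0.3  -5.9] F [0.8 0.8 0.1] gap 0.616 j6 91.0
1 / 1 [-0.0, -0.06, 0.32] [0.04, -0.07, -0.06]
```

```bash
python3 -m jog '[[-1,0,-0.06,0.22,0.04,-0.05,-0.04],[-1,0,0,0.13,0,0,0],[-1,0,0,0,0,0,0],[0.5,0,0,0,0,0,0],[0.5,0,0,0,0,0,0],[0.5,0,0,0,0,0,0]]'; python3 plan.py .5788 .0004 .0195 -5.6 1; python3 -m jog '[[0.5,0,0,-1,0,0,0],[0.5,0,0,-1,0,0,0],[0.6,0,0,-1,0,0,0]]'; python3 plan.py .5434 -.214 .13 7.3 5; python3 blanks.py
```

```text
t: 25.92
tool_pos: [0.5808, 0.0002, 0.021]
tool_rot: [-180.0, -0.3, -5.7]
wrist_force: [-0.6, -0.3, 0.8]
finger_gap: 0.752
t25.9 pos [5.808e-01 2.000e-04 2.100e-02] rot [-180.    -0.3   -5.7] F [-0.6 -0.3  0.8] gap 0.752 j6 91.0
1 / 1 [-0.05, -0.0, 0.04] [-0.0, -0.07, -0.02]
t: 26.3
tool_pos: [0.5784, 0.0004, 0.141]
tool_rot: [-180.0, 0.0, -5.7]
wrist_force: [0.7, -0.5, -0.4]
finger_gap: 0.798
t26.3 pos [5.784e-01 4.000e-04 1.410e-01] rot [-180.     0.    -5.7] F [ 0.7 -0.5 -0.4] gap 0.798 j6 91.0
1 / 5 [-0.07, 1.08, 0.06] [-0.0, 0.0, -0.52]
2 / 5 [-0.12, 1.08, 0.06] [-0.0, 0.0, -0.52]
3 / 5 [-0.17, 1.07, 0.06] [-0.0, 0.0, -0.52]
4 / 5 [-0.21, 1.06, 0.06] [-0.0, 0.0, -0.52]
5 / 5 [-0.26, 1.05, 0.06] [-0.0, 0.0, -0.52]
(0.6395, -0.2182) 0.028 [ 0.6393 -0.2163] 12.3 0.1
(0.5436, -0.2138) 0.028 [ 0.5437 -0.212 ] 6.1 0.085
(0.5356, -0.3398) none
(0.4072, -0.3634) none
(0.4015, -0.2246) 0.036 [ 0.3298 -0.2398] 42.7 0.769
```

```bash
python3 -m jog '[[0.6,-0.05,1,0,0,0,-0.52],[0.6,-0.1,1,0,0,0,-0.52],[0.6,-0.15,1,0,0,0,-0.52],[0.6,-0.2,1,0.4,0,0,-0.52],[0.6,-0.25,1,0.7,0,0,-0.5],[0.6,-0.05,0.2,0.7,0,0,0],[0.6,0,0,0,0,0,0]]'; python3 plan.py .5436 -.2138 .003 7 1
```

```text
t: 27.22
tool_pos: [0.55, -0.2149, 0.0745]
tool_rot: [179.8, -0.7, 7.7]
wrist_force: [-0.6, 0.1, 0.5]
finger_gap: 0.798
t27.2 pos [ 0.55   -0.2149  0.0745] rot [179.8  -0.7   7.7] F [-0.6  0.1  0.5] gap 0.798 j6 56.0
1 / 1 [-0.18, -0.06, 1.78] [0.04, -0.15, 0.14]
```

```bash
python3 -m jog '[[0.6,-0.18,-0.03,0.8,0.04,-0.15,0.14],[0.6,0,0,0.65,0,0,0],[0.6,0,0,0.3,0,0,0],[0.6,0,0,0,0,0,0]]'; python3 plan.py .5436 -.2138 .003 7 1
```

```text
t: 27.72
tool_pos: [0.546, -0.2139, 0.0071]
tool_rot: [179.8, -0.2, 7.1]
wrist_force: [0.5, 1.0, 0.2]
finger_gap: 0.799
t27.7 pos [ 0.546  -0.2139  0.0071] rot [179.8  -0.2   7.1] F [0.5 1.  0.2] gap 0.799 j6 57.0
1 / 1 [-0.06, -0.01, 0.1] [0.03, -0.05, 0.01]
```

```bash
python3 -m jog '[[0.6,-0.06,0,0.1,0.03,-0.05,0],[-1,0,0,0,0,0,0],[-1,0,0,0,0,0,0],[-1,0,0,0,0,0,0],[-1,0,0,0,0,0,0],[-1,0,0,-1,0,0,0],[-1,0,0,-1,0,0,0],[-1,0,0,-1,0,0,0]]'; python3 plan.py .542 .004 .142 -5.6 6
```

```text
t: 28.72
tool_pos: [0.543, -0.2136, 0.1262]
tool_rot: [-179.9, 0.1, 7.1]
wrist_force: [0.9, 0.0, -0.7]
finger_gap: 0.619
t28.7 pos [ 0.543  -0.2136  0.1262] rot [-1.799e+02  1.000e-01  7.100e+00] F [ 0.9  0.  -0.7] gap 0.619 j6 57.0
1 / 6 [0.11, -0.9, -0.07] [-0.0, 0.0, 0.42]
2 / 6 [0.07, -0.9, -0.07] [-0.0, 0.0, 0.42]
3 / 6 [0.04, -0.91, -0.07] [-0.0, 0.0, 0.42]
4 / 6 [0.01, -0.91, -0.07] [-0.0, 0.0, 0.42]
5 / 6 [-0.03, -0.91, -0.07] [-0.0, 0.0, 0.42]
6 / 6 [-0.06, -0.9, -0.07] [-0.0, 0.0, 0.42]
```

```bash
python3 -m jog '[[-1,0.11,-0.9,-0.1,0,0,0.42],[-1,0.07,-0.9,-0.1,0,0,0.42],[-1,0.04,-0.91,-0.1,0,0,0.42],[-1,0,-0.91,-0.1,0,0,0.42],[-1,-0.03,-0.91,0,0,0,0.42],[-1,-0.06,-0.78,0,0,0,0.4],[-1,0,0,0,0,0,0]]';python3 plan.py .542 .004 .062 -5.6 1
```

```text
t: 29.6
tool_pos: [0.5429, 0.0047, 0.1465]
tool_rot: [179.9, -0.3, -5.9]
wrist_force: [-0.0, 0.2, -0.7]
finger_gap: 0.616
t29.6 pos [0.5429 0.0047 0.1465] rot [179.9  -0.3  -5.9] F [-0.   0.2 -0.7] gap 0.616 j6 92.0
1 / 1 [-0.03, 0.02, 2.11] [0.01, -0.05, -0.06]
```

```bash
python3 -m jog '[[-1,-0.03,0,1,0,-0.05,-0.06],[-1,0,0,1,0,0,0],[-1,-0.03,0,0.6,0,0,0],[-1,0,0,0.2,0,0,0],[-1,0,0,0,0,0,0]]'; python3 plan.py .542 .004 .0195 -5.6 1
```

```text
t: 30.22
tool_pos: [0.5421, 0.0019, 0.0326]
tool_rot: [179.9, -0.2, -5.6]
wrist_force: [-0.2, 0.2, 0.3]
finger_gap: 0.615
t30.2 pos [0.5421 0.0019 0.0326] rot [179.9  -0.2  -5.6] F [-0.2  0.2  0.3] gap 0.615 j6 91.0
1 / 1 [-0.01, -0.05, 0.33] [0.02, -0.04, 0.01]
```

```bash
python3 -m jog '[[-1,-0.01,-0.05,0.24,0.02,-0.04,0],[-1,-0.02,0,0.14,0,0,0],[-1,0,0,0,0,0,0],[0.5,0,0,0,0,0,0],[0.5,0,0,0,0,0,0],[0.5,0,0,0,0,0,0]]'; python3 plan.py .542 .004 .0195 -5.6 1; python3 -m jog '[[0.5,0,0,-1,0,0,0],[0.5,0,0,-1,0,0,0],[0.6,0,0,-1,0,0,0]]'; python3 plan.py .6395 -.218 .13 12.2 6
```

```text
t: 30.98
tool_pos: [0.5432, 0.0039, 0.0208]
tool_rot: [-180.0, -0.3, -5.5]
wrist_force: [-0.2, 0.1, 0.0]
finger_gap: 0.749
t31.0 pos [0.5432 0.0039 0.0208] rot [-180.    -0.3   -5.5] F [-0.2  0.1  0. ] gap 0.749 j6 91.0
1 / 1 [-0.03, 0.0, 0.03] [-0.0, -0.05, 0.01]
t: 31.35
tool_pos: [0.5409, 0.004, 0.1409]
tool_rot: [-180.0, 0.1, -5.5]
wrist_force: [1.1, 0.2, 0.0]
finger_gap: 0.801
t31.4 pos [0.5409 0.004  0.1409] rot [-1.8e+02  1.0e-01 -5.5e+00] F [1.1 0.2 0. ] gap 0.801 j6 91.0
1 / 6 [0.5, 0.88, 0.04] [-0.0, 0.0, -0.59]
2 / 6 [0.45, 0.91, 0.04] [-0.0, 0.0, -0.59]
3 / 6 [0.41, 0.93, 0.04] [-0.0, 0.0, -0.59]
4 / 6 [0.36, 0.95, 0.04] [-0.0, 0.0, -0.59]
5 / 6 [0.31, 0.96, 0.04] [-0.0, 0.0, -0.59]
6 / 6 [0.26, 0.98, 0.05] [-0.0, 0.0, -0.59]
```

```bash
python3 -m jog '[[0.6,0.5,0.88,0,0,0,-0.59],[0.6,0.45,0.91,0,0,0,-0.59],[0.6,0.4,0.93,0,0,0,-0.59],[0.6,0.36,0.95,0.2,0,0,-0.59],[0.6,0.31,0.96,0.6,0,0,-0.59],[0.6,0.2,0.88,0.7,0,0,-0.5],[0.6,0,0,0,0,0,0]]'; python3 plan.py .6395 -.218 .003 12.2 1; python3 blanks.py | head -1;  python3 - <<'E'
from h import *
a=cv2.cvtColor(env.capture("side"),cv2.COLOR_RGB2BGR)[160:320,170:410]
cv2.imwrite("pics/c9.png",cv2.resize(a,None,fx=3.3,fy=3.3,interpolation=cv2.INTER_CUBIC))
E
```

```text
t: 32.22
tool_pos: [0.6421, -0.221, 0.0828]
tool_rot: [179.9, -0.3, 12.4]
wrist_force: [-0.8, 1.1, 0.4]
finger_gap: 0.797
t32.2 pos [ 0.6421 -0.221   0.0828] rot [179.9  -0.3  12.4] F [-0.8  1.1  0.4] gap 0.797 j6 55.0
1 / 1 [-0.06, -0.09, 1.99] [0.02, -0.05, 0.03]
(0.6395, -0.2182) 0.028 [ 0.6458 -0.2337] 120.9 0.771
```

View pics/c9.png

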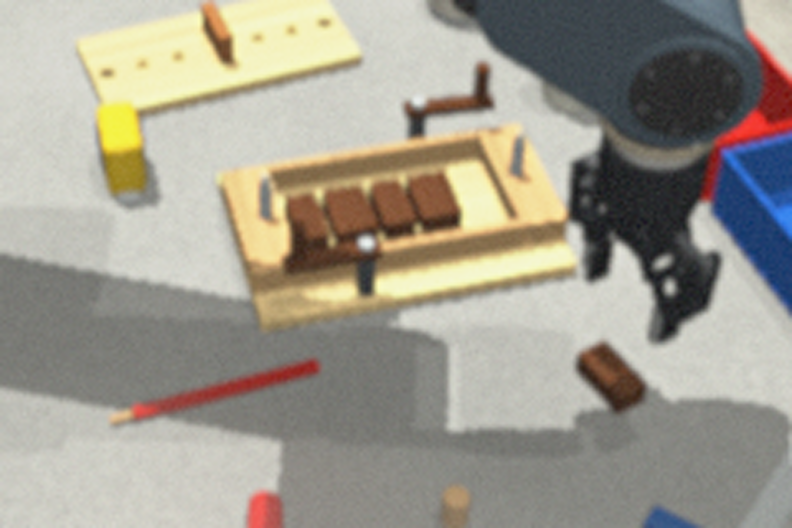

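Four blanks are in the bed. blank1 is at side pixel (355,273), unchanged from the start. Descending.

```bash
python3 -m jog '[[0.6,-0.06,-0.05,0.8,0,-0.05,0],[0.6,0,0.03,0.75,0,0,0],[0.6,0,0,0.42,0,0,0],[0.6,0,0,0,0,0,0]]'; python3 plan.py .6395 -.218 .003 12.2 1
```

```text
t: 32.83
tool_pos: [0.6427, -0.216, 0.0097]
tool_rot: [179.7, -0.4, 12.5]
wrist_force: [-0.0, 0.6, 1.0]
finger_gap: 0.798
t32.8 pos [ 0.6427 -0.216   0.0097] rot [179.7  -0.4  12.5] F [-0.   0.6  1. ] gap 0.798 j6 55.0
1 / 1 [-0.09, 0.03, 0.17] [0.07, -0.09, 0.07]
```

```bash
python3 -m jog '[[0.6,-0.09,0.03,0.17,0.05,-0.09,0.05],[-1,0,0,0,0,0,0],[-1,0,0,0,0,0,0],[-1,0,0,0,0,0,0],[-1,0,0,0,0,0,0],[-1,0,0,-1,0,0,0],[-1,0,0,-1,0,0,0],[-1,0,0,-1,0,0,0]]'; python3 plan.py .6146 -.0031 .142 -5.6 6
```

```text
t: 33.83
tool_pos: [0.6386, -0.2174, 0.1257]
tool_rot: [180.0, 0.1, 12.3]
wrist_force: [0.2, -0.9, -0.6]
finger_gap: 0.612
t33.8 pos [ 0.6386 -0.2174  0.1257] rot [1.80e+02 1.00e-01 1.23e+01] F [ 0.2 -0.9 -0.6] gap 0.612 j6 55.0
1 / 6 [0.09, -0.89, -0.07] [0.0, 0.0, 0.6]
2 / 6 [0.05, -0.9, -0.07] [0.0, 0.0, 0.6]
3 / 6 [-0.0, -0.9, -0.07] [0.0, 0.0, 0.6]
4 / 6 [-0.05, -0.9, -0.07] [0.0, 0.0, 0.6]
5 / 6 [-0.09, -0.89, -0.07] [0.0, 0.0, 0.6]
6 / 6 [-0.14, -0.89, -0.07] [0.0, 0.0, 0.6]
```

```bash
python3 -m jog '[[-1,0.09,-0.89,-0.1,0,0,0.6],[-1,0.05,-0.9,-0.1,0,0,0.6],[-1,0,-0.9,-0.1,0,0,0.6],[-1,-0.05,-0.9,-0.1,0,0,0.6],[-1,-0.09,-0.89,0,0,0,0.6],[-1,-0.12,-0.78,0,0,0,0.55],[-1,0,0,0,0,0,0]]';python3 plan.py .616 -.0032 .062 -5.6 1
```

```text
t: 34.7
tool_pos: [0.6174, -0.0019, 0.1464]
tool_rot: [179.9, -0.3, -6.1]
wrist_force: [0.3, -0.7, -0.4]
finger_gap: 0.616
t34.7 pos [ 0.6174 -0.0019  0.1464] rot [179.9  -0.3  -6.1] F [ 0.3 -0.7 -0.4] gap 0.616 j6 92.0
1 / 1 [-0.04, 0.03, 2.11] [0.03, -0.06, -0.11]
```

```bash
python3 -m jog '[[-1,-0.04,0,1,0,-0.06,-0.1],[-1,0,0,1,0,0,0],[-1,-0.03,-0.03,0.6,0,0,0],[-1,0,0,0.2,0,0,0],[-1,0,0,0,0,0,0]]'; python3 plan.py .616 -.0032 .0195 -5.6 1
```

```text
t: 35.33
tool_pos: [0.6167, -0.0039, 0.0328]
tool_rot: [179.8, -0.2, -5.5]
wrist_force: [-0.1, 0.9, 0.3]
finger_gap: 0.614
t35.3 pos [ 0.6167 -0.0039  0.0328] rot [179.8  -0.2  -5.5] F [-0.1  0.9  0.3] gap 0.614 j6 91.0
1 / 1 [-0.02, -0.02, 0.33] [0.03, -0.04, 0.01]
```

```bash
python3 -m jog '[[-1,-0.02,-0.02,0.24,0.03,-0.04,0],[-1,-0.03,0,0.14,0,0,0],[-1,0,0,0,0,0,0],[0.5,0,0,0,0,0,0],[0.5,0,0,0,0,0,0],[0.5,0,0,0,0,0,0]]'; python3 plan.py .616 -.0032 .0195 -5.6 1; python3 -m jog '[[0.5,0,0,-1,0,0,0],[0.5,0,0,-1,0,0,0],[0.5,0,0,-1,0,0,0],[0,0,0,-0.5,0,0,0]]'; python3 plan.py .474 .2852 .16 91.7 20
```

```text
t: 36.08
tool_pos: [0.6168, -0.0034, 0.0205]
tool_rot: [180.0, -0.3, -5.5]
wrist_force: [0.8, 0.7, 0.6]
finger_gap: 0.747
t36.1 pos [ 0.6168 -0.0034  0.0205] rot [180.   -0.3  -5.5] F [0.8 0.7 0.6] gap 0.747 j6 91.0
1 / 1 [-0.02, -0.0, 0.02] [0.0, -0.06, 0.02]
t: 36.58
tool_pos: [0.6149, -0.0032, 0.1624]
tool_rot: [180.0, -0.1, -5.5]
wrist_force: [0.2, -0.2, -0.3]
finger_gap: 0.555
t36.6 pos [ 0.6149 -0.0032  0.1624] rot [ 1.8e+02 -1.0e-01 -5.5e+00] F [ 0.2 -0.2 -0.3] gap 0.555 j6 91.0
1 / 20 [-0.21, -0.34, 0.0] [0.0, -0.0, -0.97]
2 / 20 [-0.18, -0.36, 0.0] [0.0, -0.0, -0.97]
3 / 20 [-0.15, -0.37, 0.0] [0.0, -0.0, -0.97]
4 / 20 [-0.12, -0.38, 0.0] [0.0, -0.0, -0.97]
5 / 20 [-0.08, -0.39, 0.0] [0.0, -0.0, -0.97]
6 / 20 [-0.05, -0.4, 0.0] [0.0, -0.0, -0.97]
7 / 20 [-0.02, -0.4, 0.0] [0.0, -0.0, -0.97]
8 / 20 [0.02, -0.4, 0.0] [0.0, -0.0, -0.97]
9 / 20 [0.05, -0.4, 0.0] [0.0, -0.0, -0.97]
10 / 20 [0.08, -0.39, 0.0] [0.0, -0.0, -0.97]
11 / 20 [0.12, -0.38, 0.0] [0.0, -0.0, -0.97]
12 / 20 [0.15, -0.37, 0.0] [0.0, -0.0, -0.97]
13 / 20 [0.18, -0.36, 0.0] [0.0, -0.0, -0.97]
14 / 20 [0.21, -0.34, 0.0] [0.0, -0.0, -0.97]
15 / 20 [0.24, -0.32, 0.0] [0.0, -0.0, -0.97]
16 / 20 [0.27, -0.3, 0.0] [0.0, -0.0, -0.97]
17 / 20 [0.29, -0.28, 0.0] [0.0, -0.0, -0.97]
18 / 20 [0.31, -0.25, 0.0] [0.0, -0.0, -0.97]
19 / 20 [0.33, -0.22, 0.0] [0.0, -0.0, -0.97]
20 / 20 [0.35, -0.2, 0.0] [0.0, -0.0, -0.97]
```

```bash
python3 -m jog '[[0,-0.21,-0.34,0,0,0,-0.97],[0,-0.18,-0.36,0,0,0,-0.97],[0,-0.15,-0.37,0,0,0,-0.97],[0,-0.12,-0.38,0,0,0,-0.97],[0,-0.08,-0.39,0,0,0,-0.97],[0,-0.05,-0.4,0,0,0,-0.97],[0,-0.02,-0.4,0,0,0,-0.97],[0,0.02,-0.4,0,0,0,-0.97]]'
python3 -m jog '[[0,0.05,-0.4,0,0,0,-0.97],[0,0.08,-0.39,0,0,0,-0.97],[0,0.12,-0.38,0,0,0,-0.97],[0,0.15,-0.37,0,0,0,-0.97],[0,0.18,-0.36,0,0,0,-0.97],[0,0.21,-0.34,0,0,0,-0.97],[0,0.24,-0.32,0,0,0,-0.97],[0,0.27,-0.3,0,0,0,-0.97]]'
python3 plan.py .474 .2852 .16 91.7; python3 - <<'E'
from h import *
a=cv2.resize(cv2.cvtColor(env.capture("top"),cv2.COLOR_RGB2BGR)[120:280,100:310],None,fx=3.3,fy=3.3,interpolation=cv2.INTER_CUBIC)
b=cv2.cvtColor(env.capture("side"),cv2.COLOR_RGB2BGR)[150:265,185:350]
cv2.imwrite("pics/c10a.png",a);cv2.imwrite("pics/c10.png",cv2.resize(b,None,fx=4.8,fy=4.8,interpolation=cv2.INTER_CUBIC))
E
```

```text
t: 37.58
tool_pos: [0.5569, 0.114, 0.1642]
tool_rot: [179.8, -0.2, 34.4]
wrist_force: [-0.2, 0.4, 0.4]
finger_gap: 0.498
t: 38.58
tool_pos: [0.4951, 0.2313, 0.1636]
tool_rot: [179.7, -0.0, 74.6]
wrist_force: [0.4, -0.1, -0.3]
finger_gap: 0.5
t38.6 pos [0.4951 0.2313 0.1636] rot [179.7  -0.   74.6] F [ 0.4 -0.1 -0.3] gap 0.5 j6 36.0
1 / 4 [0.29, -0.22, 0.02] [0.01, -0.0, -0.86]
2 / 4 [0.31, -0.19, 0.02] [0.01, -0.0, -0.86]
3 / 4 [0.32, -0.17, 0.02] [0.01, -0.0, -0.86]
4 / 4 [0.33, -0.15, 0.02] [0.01, -0.0, -0.86]
```

View pics/c10.png

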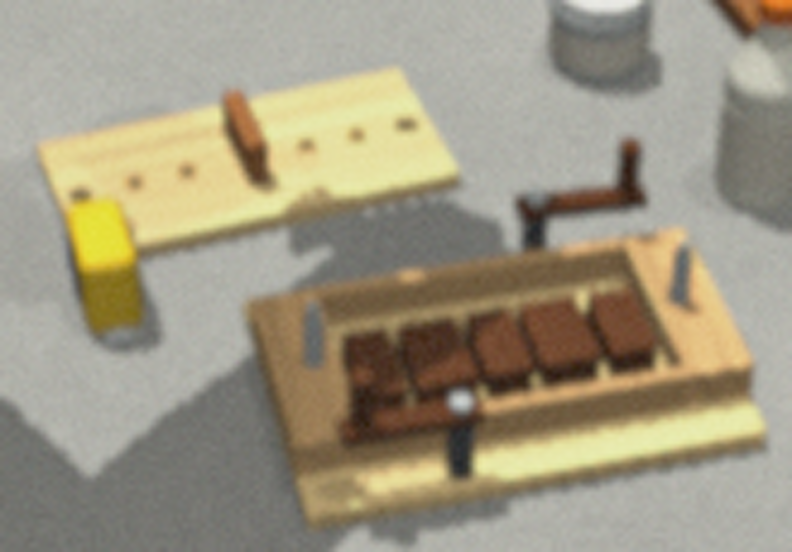

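All five blanks are flat in the bed, both buttons are clear, and the plate is visible. I'll check the plate's pose from its holes in this view.

```bash
python3 - <<'E'
from h import *
s=lambda U,V:(185+(U+.5)/4.8-.5,150+(V+.5)/4.8-.5)
for p,z in[((406,125),.012),((80,193),.012),((235,95),.046),((259,145),.046),((402,68),.012),((459,180),.012),((40,146),.012),((683,248),.086),((315,304),.086),((630,142),.102)]: print(p,w("side",[s(*p)],z)[0].round(4))
E
python3 -m jog '[[0,0.29,-0.22,0,0,0,-0.86],[0,0.31,-0.19,0,0,0,-0.86],[0,0.32,-0.17,0,0,0,-0.86],[0,0.28,-0.13,0,0,0,-0.8],[0,0,0,0,0,0,0]]'
python3 plan.py .474 .2852 .1 91.7 2
```

```text
(406, 125) [0.5706 0.2415 0.012 ]
(80, 193) [0.3513 0.2442 0.012 ]
(235, 95) [0.4623 0.2666 0.046 ]
(259, 145) [0.4615 0.2116 0.046 ]
(402, 68) [0.5893 0.3019 0.012 ]
(459, 180) [0.5833 0.1759 0.012 ]
(40, 146) [0.3386 0.2998 0.012 ]
(683, 248) [ 0.6496 -0.0107  0.086 ]
(315, 304) [0.4353 0.0146 0.086 ]
(630, 142) [0.6513 0.0718 0.102 ]
t: 39.3
tool_pos: [0.4755, 0.2829, 0.1634]
tool_rot: [179.7, 0.1, 91.2]
wrist_force: [0.2, 0.1, 0.3]
finger_gap: 0.501
t39.3 pos [0.4755 0.2829 0.1634] rot [1.797e+02 1.000e-01 9.120e+01] F [0.2 0.1 0.3] gap 0.501 j6 25.0
1 / 2 [0.03, -0.02, 0.79] [0.03, 0.01, -0.05]
```

View pics/c10a.png

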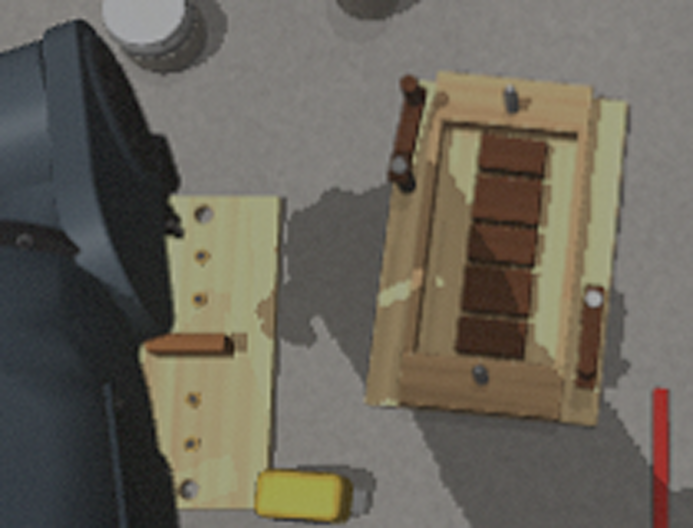

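The plate has been knocked since I first measured it. In the top crop its holes are now at (204,214) and (188,490), and its near-right corner touches the tape measure. Measuring again.

```bash
python3 - <<'E'
from h import *
t=lambda U,V:(100+(U+.5)/3.3-.5,120+(V+.5)/3.3-.5)
for p,z in[((204,214),.012),((188,490),.012),((146,344),.046),((231,343),.046),((280,197),.012),((510,89),.086),((479,372),.086),((399,163),.07),((593,297),.07)]: print(p,w("top",[t(*p)],z)[0].round(4))
E
python3 plan.py .461 .243 .1 91.7 2
```

```text
(204, 214) [0.5716 0.2429 0.012 ]
(188, 490) [0.3512 0.2431 0.012 ]
(146, 344) [0.4599 0.2718 0.046 ]
(231, 343) [0.4607 0.2078 0.046 ]
(280, 197) [0.5861 0.1829 0.012 ]
(510, 89) [ 0.6525 -0.0052  0.086 ]
(479, 372) [0.4325 0.0154 0.086 ]
(399, 163) [0.5977 0.0805 0.07  ]
(593, 297) [ 0.4925 -0.0692  0.07  ]
t39.3 pos [0.4755 0.2829 0.1634] rot [1.797e+02 1.000e-01 9.120e+01] F [0.2 0.1 0.3] gap 0.501 j6 25.0
1 / 2 [-0.49, -0.2, 0.79] [0.03, 0.01, -0.05]
```

```bash
python3 -m jog '[[0,-0.5,-0.19,0.4,0.03,0,0.13],[0,-0.49,-0.19,0.8,0.03,0,0.13],[0,0,0,0.6,0,0,0],[0,0,0,0,0,0,0]]'
python3 plan.py .461 .243 .021 89.9 1
```

```text
t: 39.8
tool_pos: [0.4624, 0.2393, 0.0902]
tool_rot: [179.9, 0.1, 89.2]
wrist_force: [-0.5, 0.7, -0.1]
finger_gap: 0.499
t39.8 pos [0.4624 0.2393 0.0902] rot [1.799e+02 1.000e-01 8.920e+01] F [-0.5  0.7 -0.1] gap 0.499 j6 23.0
1 / 1 [0.09, -0.04, 1.73] [0.02, 0.01, -0.15]
```

```bash
python3 -m jog '[[0,0.09,-0.04,0.8,0.02,0,-0.13],[0,0,0,0.6,0,0,0],[0,0,0,0.25,0,0,0],[0,0,0,0,0,0,0]]'
python3 plan.py .461 .243 .021 89.9 1
```

```text
t: 40.3
tool_pos: [0.4646, 0.2429, 0.0267]
tool_rot: [179.7, -0.1, 89.5]
wrist_force: [-0.0, -0.5, 0.5]
finger_gap: 0.498
t40.3 pos [0.4646 0.2429 0.0267] rot [ 1.797e+02 -1.000e-01  8.950e+01] F [-0.  -0.5  0.5] gap 0.498 j6 23.0
1 / 1 [0.0, -0.09, 0.14] [0.06, -0.01, -0.09]
```

```bash
python3 -m jog '[[0,0,-0.09,0.12,0.06,0,-0.08],[0,0,0,0,0,0,0],[-1,0,0,0,0,0,0],[-1,0,0,0,0,0,0],[-1,0,0,0,0,0,0],[-1,0,0,0,0,0,0],[-1,0,0,0,0,0,0]]'
python3 plan.py .461 .243 .021 90 1
python3 -m jog '[[-1,0,0,-0.3,0,0,0],[-1,0,0,-0.5,0,0,0],[-1,0,0,-0.5,0,0,0],[-1,0,0,0,0,0,0]]'
python3 plan.py .461 .243 .18 90 1
```

```text
t: 41.18
tool_pos: [0.462, 0.2434, 0.024]
tool_rot: [179.8, -0.1, 89.9]
wrist_force: [-0.1, -0.3, -0.9]
finger_gap: 0.15
t41.2 pos [0.462  0.2434 0.024 ] rot [ 1.798e+02 -1.000e-01  8.990e+01] F [-0.1 -0.3 -0.9] gap 0.15 j6 23.0
1 / 1 [-0.01, -0.02, 0.08] [0.03, -0.03, -0.03]
t: 41.68
tool_pos: [0.4613, 0.2432, 0.0785]
tool_rot: [179.9, -0.1, 89.8]
wrist_force: [-0.5, -1.1, -4.3]
finger_gap: 0.146
t41.7 pos [0.4613 0.2432 0.0785] rot [ 1.799e+02 -1.000e-01  8.980e+01] F [-0.5 -1.1 -4.3] gap 0.146 j6 23.0
1 / 1 [-0.0, -0.0, -2.54] [0.02, -0.03, -0.03]
```

```bash
python3 -m jog '[[-1,0,0,-0.8,0,0,0],[-1,0,0,-0.8,0,0,0],[-1,0,0,-0.7,0,0,0],[-1,0,0,0,0,0,0]]'
python3 plan.py .5425 .004 .17 84.4 10
```

```text
t: 42.18
tool_pos: [0.4595, 0.2423, 0.1703]
tool_rot: [-179.9, -0.0, 89.8]
wrist_force: [0.5, -0.5, -3.2]
finger_gap: 0.145
t42.2 pos [0.4595 0.2423 0.1703] rot [-179.9   -0.    89.8] F [ 0.5 -0.5 -3.2] gap 0.145 j6 23.0
1 / 10 [-0.6, 0.21, -0.0] [-0.0, -0.0, 0.11]
2 / 10 [-0.59, 0.21, 0.0] [-0.0, -0.0, 0.11]
3 / 10 [-0.59, 0.22, 0.0] [-0.0, -0.0, 0.11]
4 / 10 [-0.59, 0.23, 0.0] [-0.0, -0.0, 0.11]
6 / 10 [-0.58, 0.24, 0.0] [-0.0, -0.0, 0.11]
8 / 10 [-0.58, 0.25, 0.0] [-0.0, -0.0, 0.11]
10 / 10 [-0.58, 0.26, 0.0] [-0.0, -0.0, 0.11]
```

```bash
python3 -m jog '[[-1,-0.6,0.21,0,0,0,0.11],[-1,-0.6,0.21,0,0,0,0.11],[-1,-0.6,0.22,0,0,0,0.11],[-1,-0.6,0.23,0,0,0,0.11],[-1,-0.6,0.23,0,0,0,0.11],[-1,-0.58,0.24,0,0,0,0.11],[-1,-0.58,0.24,0,0,0,0.11],[-1,-0.58,0.25,0,0,0,0.11]]'
python3 -m jog '[[-1,-0.55,0.25,0,0,0,0.11],[-1,-0.4,0.2,0,0,0,0.08],[-1,0,0,0,0,0,0],[-1,0,0,0,0,0,0]]'
python3 plan.py .5425 .004 .13 84.4 1
```

```text
t: 43.18
tool_pos: [0.5205, 0.0442, 0.154]
tool_rot: [-178.7, 0.3, 85.5]
wrist_force: [0.2, 0.2, -3.3]
finger_gap: 0.15
t: 43.68
tool_pos: [0.5334, 0.0027, 0.1479]
tool_rot: [-178.3, 0.3, 84.4]
wrist_force: [-0.1, 0.2, -3.8]
finger_gap: 0.15
t43.7 pos [0.5334 0.0027 0.1479] rot [-178.3    0.3   84.4] F [-0.1  0.2 -3.8] gap 0.15 j6 1.0
1 / 1 [0.06, 0.24, 0.44] [-0.34, 0.06, -0.01]
```

```bash
python3 -m jog '[[-1,0.03,0.12,0,-0.17,0.03,0],[-1,0.03,0.12,0,-0.17,0.03,0],[-1,0,0,0,0,0,0]]'
python3 plan.py .5425 .004 .128 84.4 1
python3 - <<'E'
from h import *
b=cv2.cvtColor(env.capture("side"),cv2.COLOR_RGB2BGR)[150:265,200:350]
cv2.imwrite("pics/c11.png",cv2.resize(b,None,fx=5.2,fy=5.2,interpolation=cv2.INTER_CUBIC))
E
```

```text
t: 44.05
tool_pos: [0.5435, 0.0057, 0.1476]
tool_rot: [179.9, -0.1, 84.5]
wrist_force: [0.5, -0.7, -3.7]
finger_gap: 0.15
t44.0 pos [0.5435 0.0057 0.1476] rot [ 1.799e+02 -1.000e-01  8.450e+01] F [ 0.5 -0.7 -3.7] gap 0.15 j6 1.0
1 / 1 [-0.05, -0.02, 0.49] [0.02, -0.01, 0.02]
```

View pics/c11.png

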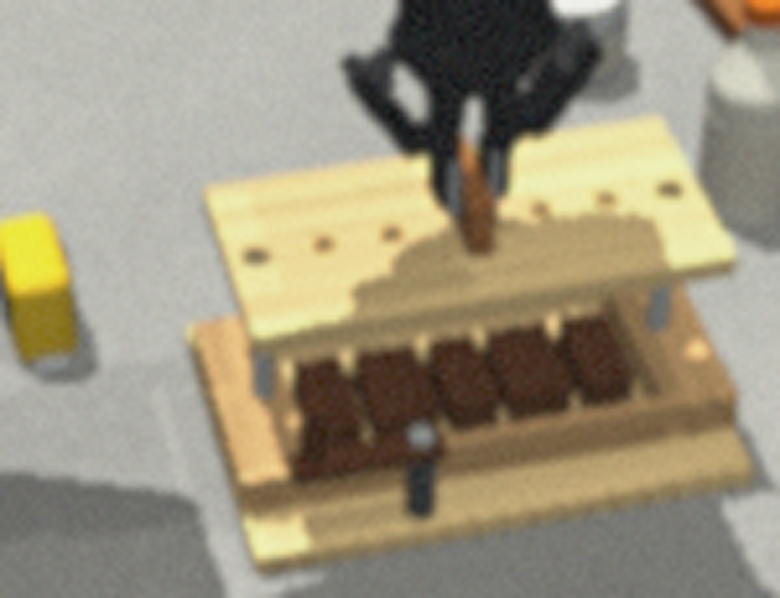

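```bash
python3 - <<'E'
from h import *
s=lambda U,V:(200+(U+.5)/5.2-.5,150+(V+.5)/5.2-.5)
for p in[(669,189),(257,256),(207,185),(660,118),(733,262),(252,333)]: print(p,w("side",[s(*p)],.1356)[0].round(4))
# expected px of pin tips for jig hypotheses
for c in((.5425,.004),):
    R_=np.radians(-5.6)
    for sx in(1,-1):
        X=[c[0]+sx*.11*np.cos(R_),c[1]+sx*.11*np.sin(R_)]
        for z in(.041,.086): print(sx,z,px("side",[*X,z]).round(1),px("top",[*X,z]).round(1))
E
```

```text
(669, 189) [ 0.6518 -0.0053  0.1356]
(257, 256) [0.4335 0.0153 0.1356]
(207, 185) [0.4266 0.0781 0.1356]
(660, 118) [0.6727 0.0518 0.1356]
(733, 262) [ 0.6577 -0.0695  0.1356]
(252, 333) [ 0.4133 -0.039   0.1356]
1 0.041 [[325.8 212.3]] [[255.5 152.7]]
1 0.086 [[327.1 200.2]] [[254.8 146.8]]
-1 0.041 [[249.8 225.3]] [[246.2 234.7]]
-1 0.086 [[249.4 213.1]] [[245.1 232.2]]
```

```bash
python3 -m jog '[[-1,-0.05,-0.02,0.4,0.02,0,0.02],[-1,0,0,0.3,0,0,0],[-1,0,0,0,0,0,0]]'
python3 plan.py .5425 .004 .1 84.4 1
```

```text
t: 44.48
tool_pos: [0.5418, 0.0037, 0.117]
tool_rot: [-179.9, -0.0, 84.4]
wrist_force: [-0.3, -0.1, -4.0]
finger_gap: 0.149
t44.5 pos [0.5418 0.0037 0.117 ] rot [-179.9   -0.    84.4] F [-0.3 -0.1 -4. ] gap 0.149 j6 1.0
1 / 1 [0.01, 0.02, 0.43] [-0.02, -0.01, -0.01]
```

```bash
python3 -m jog '[[-1,0.01,0.02,0.15,0,0,0],[-1,0,0,0.15,0,0,0],[-1,0,0,0.1,0,0,0],[-1,0,0,0,0,0,0]]'
python3 plan.py .5425 .004 .085 84.4 1
```

```text
t: 44.98
tool_pos: [0.5429, 0.004, 0.1]
tool_rot: [-179.9, -0.1, 84.4]
wrist_force: [0.4, 0.7, -3.8]
finger_gap: 0.15
t45.0 pos [0.5429 0.004  0.1   ] rot [-1.799e+02 -1.000e-01  8.440e+01] F [ 0.4  0.7 -3.8] gap 0.15 j6 1.0
1 / 1 [-0.0, -0.01, 0.37] [-0.02, -0.01, -0.01]
```

No contact force so far. Continuing down.

```bash
python3 -m jog '[[-1,0,-0.01,0.12,-0.02,0,0],[-1,0,0,0.12,0,0,0],[-1,0,0,0,0,0,0]]'
python3 plan.py .5425 .004 .085 84.4 1
python3 -m jog '[[-1,0,0,0.1,0,0,0],[-1,0,0,0.1,0,0,0],[-1,0,0,0,0,0,0]]'
python3 plan.py .5425 .004 .065 84.4 1
```

```text
t: 45.35
tool_pos: [0.5432, 0.0043, 0.0903]
tool_rot: [179.9, -0.1, 84.4]
wrist_force: [0.4, 0.8, -4.2]
finger_gap: 0.148
t45.4 pos [0.5432 0.0043 0.0903] rot [ 1.799e+02 -1.000e-01  8.440e+01] F [ 0.4  0.8 -4.2] gap 0.148 j6 1.0
1 / 1 [-0.01, -0.02, 0.13] [0.03, -0.01, -0.01]
t: 45.72
tool_pos: [0.5432, 0.0043, 0.0817]
tool_rot: [179.9, -0.1, 84.4]
wrist_force: [1.6, 1.3, -4.7]
finger_gap: 0.151
t45.7 pos [0.5432 0.0043 0.0817] rot [ 1.799e+02 -1.000e-01  8.440e+01] F [ 1.6  1.3 -4.7] gap 0.151 j6 1.0
1 / 1 [-0.01, -0.02, 0.42] [0.03, -0.02, -0.01]
```

```bash
python3 -m jog '[[-1,-0.01,-0.01,0.1,0.03,0,0],[-1,0,0,0.1,0,0,0],[-1,0,0,0.08,0,0,0],[-1,0,0,0,0,0,0]]'
python3 plan.py .5425 .004 .065 84.4 1
```

```text
t: 46.22
tool_pos: [0.5433, 0.0042, 0.07]
tool_rot: [180.0, -0.1, 84.4]
wrist_force: [2.0, 1.9, -5.4]
finger_gap: 0.148
t46.2 pos [0.5433 0.0042 0.07  ] rot [ 1.80e+02 -1.00e-01  8.44e+01] F [ 2.   1.9 -5.4] gap 0.148 j6 1.0
1 / 1 [-0.01, -0.02, 0.12] [0.01, -0.02, -0.01]
```

```bash
python3 -m jog '[[-1,0,0,0.05,0,0,0],[-1,0,0,0.04,0,0,0],[-1,0,0,0,0,0,0]]'
python3 plan.py .5425 .004 .065 84.4 1
python3 -m jog '[[-1,0,0,0.04,0,0,0],[-1,0,0,0,0,0,0]]'
python3 plan.py .5425 .004 .065 84.4 1
```

```text
t: 46.6
tool_pos: [0.5433, 0.0042, 0.0662]
tool_rot: [179.9, -0.1, 84.4]
wrist_force: [2.5, 2.0, -3.9]
finger_gap: 0.149
t46.6 pos [0.5433 0.0042 0.0662] rot [ 1.799e+02 -1.000e-01  8.440e+01] F [ 2.5  2.  -3.9] gap 0.149 j6 1.0
1 / 1 [-0.01, -0.02, 0.03] [0.01, -0.02, -0.01]
t: 46.85
tool_pos: [0.5434, 0.0041, 0.0651]
tool_rot: [179.9, -0.1, 84.4]
wrist_force: [1.4, 2.9, -2.6]
finger_gap: 0.149
t46.9 pos [0.5434 0.0041 0.0651] rot [ 1.799e+02 -1.000e-01  8.440e+01] F [ 1.4  2.9 -2.6] gap 0.149 j6 1.0
1 / 1 [-0.01, -0.02, 0.0] [0.01, -0.02, -0.01]
```

```bash
python3 -m jog '[[-1,0,0,0.05,0,0,0],[-1,0,0,0.03,0,0,0],[-1,0,0,0,0,0,0]]'
python3 plan.py .5425 .004 .065 84.4 1
```

```text
t: 47.22
tool_pos: [0.5434, 0.0041, 0.0652]
tool_rot: [179.9, -0.1, 84.4]
wrist_force: [1.7, 1.2, -5.8]
finger_gap: 0.148
t47.2 pos [0.5434 0.0041 0.0652] rot [ 1.799e+02 -1.000e-01  8.440e+01] F [ 1.7  1.2 -5.8] gap 0.148 j6 1.0
1 / 1 [-0.01, -0.02, 0.0] [0.01, -0.02, -0.01]
```

```bash
python3 -m jog '[[-0.4,0,0,0,0,0,0],[-0.4,0,0,0,0,0,0],[-0.3,0,0,0,0,0,0],[-0.2,0,0,-0.3,0,0,0],[0,0,0,-0.8,0,0,0],[0,0,0,-1,0,0,0],[0,0,0,-1,0,0,0]]'
python3 plan.py .46 .15 .18 84.4
python3 -m jog '[[0,0.95,-0.3,0,0,0,0.9],[0,0.95,-0.3,0,0,0,0.9],[0,0.95,0,0,0,0,0.9],[0,0.8,0,0,0,0,0.9],[0,0,0,0,0,0,0.9],[0,0,0,0,0,0,0]]'
python3 - <<'E'
from h import *
b=cv2.cvtColor(env.capture("side"),cv2.COLOR_RGB2BGR)[165:265,220:350]
cv2.imwrite("pics/c12.png",cv2.resize(b,None,fx=6,fy=6,interpolation=cv2.INTER_CUBIC))
E
```

```text
t: 48.1
tool_pos: [0.542, 0.0036, 0.1922]
tool_rot: [-179.8, -0.0, 84.4]
wrist_force: [0.1, -0.1, 0.4]
finger_gap: 0.5
t48.1 pos [0.542  0.0036 0.1922] rot [-179.8   -0.    84.4] F [ 0.1 -0.1  0.4] gap 0.5 j6 1.0
1 / 4 [0.86, -0.6, 0.08] [-0.01, -0.0, -0.0]
t: 48.85
tool_pos: [0.5512, 0.1533, 0.2017]
tool_rot: [179.6, -0.3, 61.2]
wrist_force: [-0.2, -1.3, 0.0]
finger_gap: 0.496
```

View pics/c12.png

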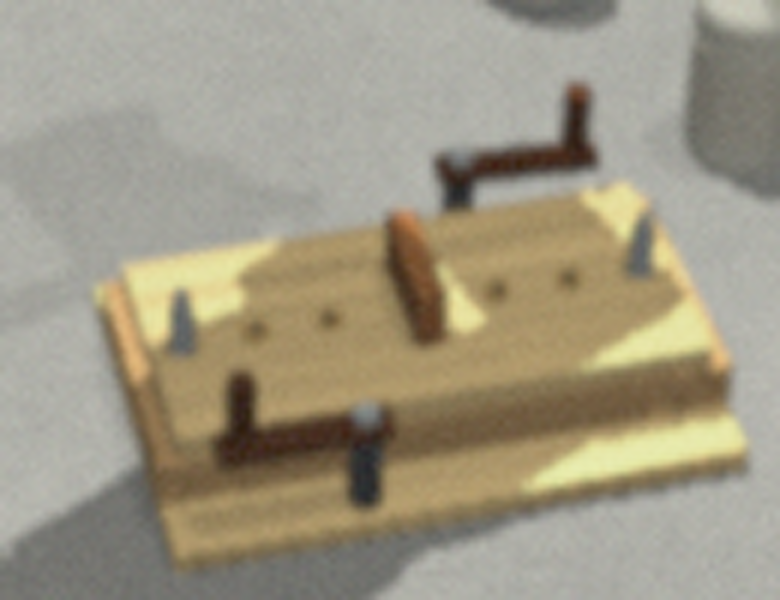

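The plate sits flat on the rim with both pins through it. Next, lock the left button, jaws along jig x.

```bash
python3 plan.py .652 .0715 .16 84.4 5; python3 -m jog '[[-0.4,0,0,0,0,0,-0.93]]'; python3 plan.py .652 .0715 .16 84.4 4
```

```text
t48.9 pos [0.5513 0.1532 0.2017] rot [179.6  -0.3  61.2] F [ 0.3  0.3 -1.1] gap 0.497 j6 40.0
1 / 5 [-0.12, 0.64, 0.21] [0.02, -0.01, -0.93]
2 / 5 [-0.17, 0.63, 0.21] [0.02, -0.01, -0.93]
3 / 5 [-0.22, 0.61, 0.21] [0.02, -0.01, -0.93]
4 / 5 [-0.27, 0.59, 0.21] [0.02, -0.01, -0.93]
5 / 5 [-0.31, 0.57, 0.21] [0.02, -0.01, -0.93]
t: 49.02
tool_pos: [0.5512, 0.1529, 0.2022]
tool_rot: [179.6, -0.3, 66.0]
wrist_force: [0.6, 0.2, 0.3]
finger_gap: 0.306
t49.0 pos [0.5512 0.1529 0.2022] rot [179.6  -0.3  66. ] F [0.6 0.2 0.3] gap 0.306 j6 35.0
1 / 4 [-0.21, 0.78, 0.27] [0.02, -0.01, -0.92]
2 / 4 [-0.27, 0.76, 0.27] [0.02, -0.01, -0.92]
3 / 4 [-0.33, 0.74, 0.27] [0.02, -0.01, -0.92]
4 / 4 [-0.39, 0.71, 0.26] [0.02, -0.01, -0.92]
```

```bash
python3 -m jog '[[0,-0.21,0.78,0.25,0,0,-0.92],[0,-0.27,0.76,0.25,0,0,-0.92],[0,-0.33,0.74,0.25,0,0,-0.92],[0,-0.33,0.6,0.25,0,0,-0.8],[0,0,0,0,0,0,0]]'; python3 plan.py .652 .0715 .08 84.4 1
```

```text
t: 49.65
tool_pos: [0.6514, 0.0709, 0.164]
tool_rot: [179.4, -0.2, 84.9]
wrist_force: [-0.8, 1.6, 0.6]
finger_gap: 0.497
t49.6 pos [0.6514 0.0709 0.164 ] rot [179.4  -0.2  84.9] F [-0.8  1.6  0.6] gap 0.497 j6 7.0
1 / 1 [0.01, -0.01, 2.1] [0.12, -0.03, 0.1]
```

```bash
python3 -m jog '[[0,0.01,0,0.8,0.12,0,0.1],[0,0,0,0.8,0,0,0],[0,0,0,0.42,0,0,0],[0,0,0,0,0,0,0],[-1,0,0,0,0,0,0],[-1,0,0,0,0,0,0],[-1,0,0,0,0,0,0],[-1,0,0,0,0,0,0]]'; python3 plan.py .652 .0715 .08 84.4 1
```

```text
t: 50.65
tool_pos: [0.652, 0.0721, 0.0866]
tool_rot: [179.7, -0.2, 84.4]
wrist_force: [1.5, -0.2, -6.1]
finger_gap: 0.131
t50.6 pos [0.652  0.0721 0.0866] rot [179.7  -0.2  84.4] F [ 1.5 -0.2 -6.1] gap 0.131 j6 8.0
1 / 1 [-0.02, 0.0, 0.16] [0.05, -0.04, -0.0]
```

```bash
python3 -m jog '[[-1,-0.26,-0.04,0,0,0,0],[-1,-0.25,-0.09,0,0,0,0],[-1,-0.23,-0.14,0,0,0,0],[-1,-0.2,-0.18,0,0,0,0],[-1,-0.16,-0.21,0,0,0,0]]'; python3 plan.py .5901 .0235 .083 84.4 1
```

```text
t: 51.28
tool_pos: [0.6225, 0.0268, 0.0867]
tool_rot: [179.3, -0.1, 84.4]
wrist_force: [2.4, -14.7, -4.7]
finger_gap: 0.129
t51.3 pos [0.6225 0.0268 0.0867] rot [ 1.793e+02 -1.000e-01  8.440e+01] F [  2.4 -14.7  -4.7] gap 0.129 j6 4.0
1 / 1 [-0.16, -0.8, 0.08] [0.13, -0.02, -0.01]
```

```bash
python3 -m jog '[[-1,-0.07,-0.25,0,0.1,0,0],[-1,-0.05,-0.26,0,0,0,0],[-1,-0.01,-0.22,0,0,0,0],[-1,0,0,0,0,0,0]]'; python3 plan.py .5901 .0235 .083 84.4 1
```

```text
t: 51.78
tool_pos: [0.5925, 0.0161, 0.0864]
tool_rot: [179.6, 0.3, 84.2]
wrist_force: [-2.8, 2.0, -4.1]
finger_gap: 0.122
t51.8 pos [0.5925 0.0161 0.0864] rot [179.6   0.3  84.2] F [-2.8  2.  -4.1] gap 0.122 j6 3.0
1 / 1 [0.18, -0.08, 0.08] [0.09, 0.06, -0.04]
```

```bash
python3 -m jog '[[-1,0.15,-0.05,0,0.05,0,0],[-1,0.03,-0.03,0,0,0,0],[-1,0,0,0,0,0,0]]'; python3 plan.py .5901 .0235 .083 84.4 1; python3 - <<'E'
from h import *
b=cv2.cvtColor(env.capture("side"),cv2.COLOR_RGB2BGR)[155:255,240:350]
cv2.imwrite("pics/c13.png",cv2.resize(b,None,fx=6,fy=6,interpolation=cv2.INTER_CUBIC))
E
```

```text
t: 52.15
tool_pos: [0.5887, 0.0164, 0.0866]
tool_rot: [179.9, 0.8, 84.2]
wrist_force: [2.1, 7.0, -8.0]
finger_gap: 0.125
t52.1 pos [0.5887 0.0164 0.0866] rot [179.9   0.8  84.2] F [ 2.1  7.  -8. ] gap 0.125 j6 4.0
1 / 1 [0.18, 0.02, 0.09] [0.02, 0.17, -0.05]
```

```bash
python3 -m jog '[[-0.4,0,0,0,0,0,0],[-0.4,0,0,0,0,0,0],[-0.4,0,0,0,0,0,0],[-0.4,0,0,-0.6,0,0,0],[-0.4,0,0,-1,0,0,0],[0,0,0,-0.6,0,-0.17,0]]'; python3 plan.py .434 -.063 .17 84.4 5
```

```text
t: 52.95
tool_pos: [0.5885, 0.0184, 0.1772]
tool_rot: [179.9, 1.7, 84.2]
wrist_force: [0.0, 0.2, 0.5]
finger_gap: 0.49
t53.0 pos [0.5885 0.0184 0.1772] rot [179.9   1.7  84.2] F [0.  0.2 0.5] gap 0.49 j6 5.0
1 / 5 [-0.48, -0.73, 0.05] [0.0, 0.07, -0.01]
3 / 5 [-0.48, -0.73, 0.04] [0.0, 0.07, -0.01]
```

```bash
python3 - <<'E'
from h import *
s=lambda U,V:(220+(U+.5)/6-.5,165+(V+.5)/6-.5)
print(w("side",[s(241,377)],.102)[0].round(4),w("side",[s(368,410)],.07)[0].round(4))
t=lambda U,V:(100+(U+.5)/3.3-.5,120+(V+.5)/3.3-.5)
print(w("top",[t(583,382)],.102)[0].round(4))
E
python3 -m jog '[[0,-0.48,-0.73,0,0,0.07,0],[0,-0.48,-0.73,0,0,0.07,0],[0,-0.48,-0.73,0,0,0.07,0],[0,-0.48,-0.73,0,0,0.07,0],[0,-0.4,-0.6,0,0,0.07,0],[0,0,0,0,0,0,0]]';python3 plan.py .434 -.064 .17 84.4 1
```

```text
[ 0.4358 -0.0633  0.102 ] [ 0.4917 -0.0698  0.07  ]
[ 0.4229 -0.0613  0.102 ]
t: 53.7
tool_pos: [0.4366, -0.0613, 0.182]
tool_rot: [179.5, -0.1, 84.4]
wrist_force: [1.4, 0.7, 0.1]
finger_gap: 0.5
t53.7 pos [ 0.4366 -0.0613  0.182 ] rot [ 1.795e+02 -1.000e-01  8.440e+01] F [1.4 0.7 0.1] gap 0.5 j6 -9.0
1 / 1 [-0.07, -0.06, 0.3] [0.11, -0.02, -0.01]
```

```bash
python3 -m jog '[[0,-0.05,-0.03,0.9,0.11,0,0],[0,0,0,0.9,0,0,0],[0,0,0,0.55,0,0,0],[0,0,0,0,0,0,0],[-1,0,0,0,0,0,0],[-1,0,0,0,0,0,0],[-1,0,0,0,0,0,0],[-1,0,0,0,0,0,0]]'; python3 plan.py .4959 -.0155 .085 84.4 1; python3 -m jog '[[-1,0.26,0.03,0,0,0,0],[-1,0.25,0.08,0,0,0,0],[-1,0.22,0.13,0,0,0,0],[-1,0.19,0.17,0,0,0,0],[-1,0,0,0,0,0,0]]'; python3 plan.py .4959 -.0155 .085 84.4 1
```

```text
t: 54.7
tool_pos: [0.4364, -0.0616, 0.0886]
tool_rot: [-179.8, -0.1, 84.5]
wrist_force: [4.4, -1.3, -16.2]
finger_gap: 0.133
t54.7 pos [ 0.4364 -0.0616  0.0886] rot [-1.798e+02 -1.000e-01  8.450e+01] F [  4.4  -1.3 -16.2] gap 0.133 j6 -9.0
1 / 1 [1.29, 1.37, 0.09] [-0.03, -0.01, 0.01]
t: 55.32
tool_pos: [0.4535, -0.0227, 0.0885]
tool_rot: [-179.3, -0.2, 84.4]
wrist_force: [1.9, -8.4, -7.8]
finger_gap: 0.132
t55.3 pos [ 0.4535 -0.0227  0.0885] rot [-179.3   -0.2   84.4] F [ 1.9 -8.4 -7.8] gap 0.132 j6 -3.0
1 / 1 [0.28, 1.04, 0.08] [-0.14, -0.03, 0.01]
```

```bash
python3 -m jog '[[-1,0.1,0.24,0,-0.1,0,0],[-1,0.07,0.25,0,0,0,0],[-1,0.03,0.25,0,0,0,0],[-1,0,0.22,0,0,0,0],[-1,0,0,0,0,0,0]]'; python3 plan.py .4959 -.0155 .085 84.4 1
```

```text
t: 55.95
tool_pos: [0.4807, -0.0046, 0.0881]
tool_rot: [-177.8, -1.2, 84.1]
wrist_force: [-2.2, -16.4, -7.4]
finger_gap: 0.13
t56.0 pos [ 0.4807 -0.0046  0.0881] rot [-177.8   -1.2   84.1] F [ -2.2 -16.4  -7.4] gap 0.13 j6 -2.0
1 / 1 [-0.23, 0.41, 0.06] [-0.43, -0.24, -0.06]
```

```bash
python3 -m jog '[[-1,-0.2,0.05,0,-0.4,-0.2,0],[-1,-0.03,0.15,0,0,0,0],[-1,0,0,0,0,0,0]]'; python3 plan.py .4959 -.0155 .085 84.4 1
```

```text
t: 56.32
tool_pos: [0.4816, -0.0042, 0.0881]
tool_rot: [-178.9, -1.0, 83.8]
wrist_force: [3.9, 12.5, 4.4]
finger_gap: 0.124
t56.3 pos [ 0.4816 -0.0042  0.0881] rot [-178.9   -1.    83.8] F [ 3.9 12.5  4.4] gap 0.124 j6 -1.0
1 / 1 [-0.24, 0.39, 0.07] [-0.23, -0.21, -0.12]
```

```bash
python3 -m jog '[[-0.4,0,0,0,0,0,0],[-0.4,0,0,0,0,0,0],[-0.4,0,0,0,0,0,0]]'; python3 plan.py .4804 -.0161 .085 84.4 1; python3 -m jog '[[-0.4,-0.28,0,0,-0.23,-0.21,-0.1],[-0.4,0,0,0,0,0,0]]';  python3 plan.py .4804 -.0161 .085 84.4 1
```

```text
t: 56.7
tool_pos: [0.4842, -0.004, 0.0896]
tool_rot: [-179.2, -1.0, 83.8]
wrist_force: [-1.1, 0.0, -0.3]
finger_gap: 0.303
t56.7 pos [ 0.4842 -0.004   0.0896] rot [-179.2   -1.    83.8] F [-1.1  0.  -0.3] gap 0.303 j6 -1.0
1 / 1 [-0.31, -0.06, 0.11] [-0.16, -0.2, -0.12]
t: 56.95
tool_pos: [0.4833, -0.0162, 0.0895]
tool_rot: [179.5, 0.1, 84.3]
wrist_force: [-0.0, -0.9, 0.6]
finger_gap: 0.295
t57.0 pos [ 0.4833 -0.0162  0.0895] rot [1.795e+02 1.000e-01 8.430e+01] F [-0.  -0.9  0.6] gap 0.295 j6 -2.0
1 / 1 [-0.0, -0.07, 0.11] [0.1, 0.02, -0.01]
```

```bash
python3 -m jog '[[-0.62,0,0,0,0.1,0,0],[-0.62,0,0,0,0,0,0],[-0.62,0,0.1,0,0,0,0],[-0.62,0,0.15,0,0,0,0],[-0.62,0,0.1,0,0,0,0],[-0.62,0,0,0,0,0,0]]'; python3 plan.py .4959 -.0155 .085 84.4 1
```

```text
t: 57.7
tool_pos: [0.4981, -0.0176, 0.0894]
tool_rot: [-179.9, 0.1, 84.3]
wrist_force: [1.3, 0.1, -0.0]
finger_gap: 0.188
t57.7 pos [ 0.4981 -0.0176  0.0894] rot [-1.799e+02  1.000e-01  8.430e+01] F [ 1.3  0.1 -0. ] gap 0.188 j6 -2.0
1 / 1 [0.05, -0.06, 0.11] [-0.02, 0.02, -0.01]
```

```bash
python3 -m jog '[[-0.62,0.05,-0.06,0,0,0,0],[-0.8,0,0,0,0,0,0],[-0.8,0,0,0,0,0,0]]'; python3 plan.py .4959 -.0155 .085 84.4 1;  python3 -m jog '[[-0.4,0,0,0,0,0,0],[-0.4,0,0,0,0,0,0],[-0.4,0,0,0,0,0,0],[-0.4,0,0,-0.7,0,0,0],[-0.4,0,0,-1,0,0,0],[0,0,0,-1,0,0,0]]'; python3 plan.py .38 .2 .2 84.4 
```

```text
t: 58.08
tool_pos: [0.4959, -0.0152, 0.0896]
tool_rot: [-180.0, 0.1, 84.3]
wrist_force: [0.1, -0.7, -1.2]
finger_gap: 0.128
t58.1 pos [ 0.4959 -0.0152  0.0896] rot [-1.80e+02  1.00e-01  8.43e+01] F [ 0.1 -0.7 -1.2] gap 0.128 j6 -1.0
1 / 1 [-0.01, 0.0, 0.12] [-0.01, 0.02, -0.01]
t: 58.82
tool_pos: [0.4944, -0.015, 0.1977]
tool_rot: [-179.6, 0.1, 84.3]
wrist_force: [0.4, -0.5, -0.5]
finger_gap: 0.491
t58.8 pos [ 0.4944 -0.015   0.1977] rot [-1.796e+02  1.000e-01  8.430e+01] F [ 0.4 -0.5 -0.5] gap 0.491 j6 -1.0
1 / 5 [1.01, -0.68, -0.01] [-0.02, 0.0, -0.0]
4 / 5 [1.01, -0.67, -0.01] [-0.02, 0.0, -0.0]
```

```bash
python3 -m jog '[[0,1,-0.6,0,0,0,0],[0,1,-0.6,0,0,0,0],[0,1,-0.6,0,0,0,0],[0,1,-0.6,0,0,0,0],[0,1,-0.6,0,0,0,0],[0,1,-0.4,0,0,0,0],[0,0.8,0,0,0,0,0],[0,0,0,0,0,0,0]]'; python3 - <<'E'
from h import *
T=cv2.cvtColor(env.capture("top"),cv2.COLOR_RGB2BGR);S=cv2.cvtColor(env.capture("side"),cv2.COLOR_RGB2BGR)
cv2.imwrite("pics/fT.png",T);cv2.imwrite("pics/fS.png",S)
f=lambda a,s:cv2.resize(a,None,fx=s,fy=s,interpolation=cv2.INTER_CUBIC)
o=np.zeros((600,800,3),np.uint8)
o[:600,:500]=f(T[135:255,205:305],5)
o[:250,500:800]=f(S[165:265,230:350],2.5)
o[260:540,500:780]=f(T[110:310,160:360],1.4)
cv2.imwrite("pics/final.png",o)
E
```

```text
t: 59.82
tool_pos: [0.3844, 0.2773, 0.2016]
tool_rot: [179.9, 0.0, 84.2]
wrist_force: [0.3, -0.5, -0.3]
finger_gap: 0.501
```

View pics/final.png

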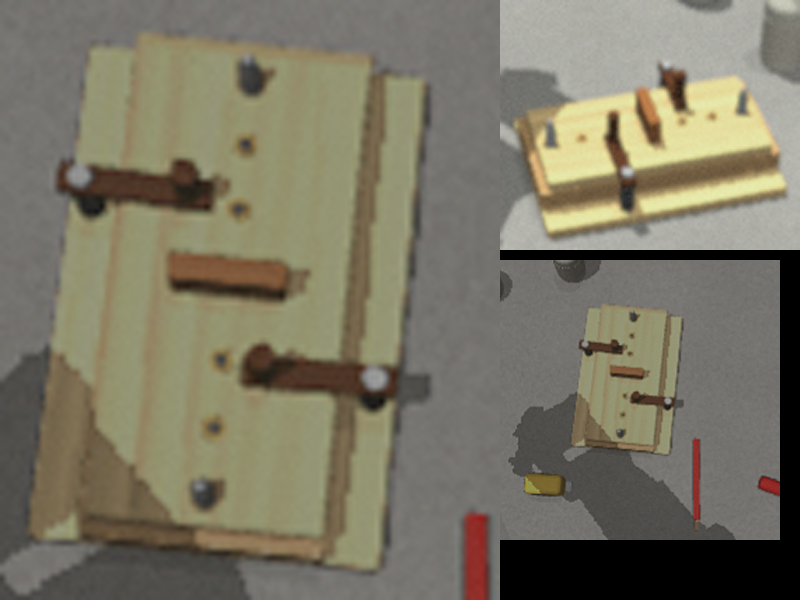

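The final view shows the plate flat on the rim with both pins through it. Both buttons lie across it within about 2° of the rib's direction, and the arm is clear. Handing in.

```bash
python3 -c "
from bench import env
o=env.observe();print(o['t'],o['wrist_force'].round(1));env.sign_off()"
```

```text
59.925 [-0.1 -0.7  0.3]
the job is handed in; nothing more can be done
```

The job is handed in at about 60 s of the 210 s allowed. I swung both buttons clear, laid all five dark blanks flat in one row in the bed, lowered the plate level onto the pins, and turned both buttons back across it.

**Last checks:**
- **Plate:** it reached the seating height (about 41 mm above the bench) and looked flat on the rim, with both pins through it. Only a few newtons showed on the wrist while it went down. The plate had been knocked about 4 cm, against the tape measure, before I picked it up. I re-measured it first and lifted it straight up.
- **Blanks:** the pictures taken before the plate went on show all five lying flat below the rim. They are now under the plate.
- **Buttons:** both lie across the plate, within about 2° of square as read from the final picture.
- **Other objects:** the pencil and tape measure looked undisturbed in the final picture. The square, dowel end and orange block were last seen in place mid-run. I did not re-measure any of them, and the full final pictures were saved but not viewed.

**What disagreed:** the pinch bound on the right peg while I was locking it, with about 16 N and 2° of tool tilt. I opened the jaws, re-centred on the peg and finished by pushing it loosely. The last plate-pressing step did not move the plate any lower, but the wrist reading did not show the contact force I expected.

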